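# Unlock and open the slide gate of the office coffee grinder's bean hopper

### The arm

A 6-joint arm with a two-finger parallel gripper is mounted at the origin on the work surface. World frame = base frame: x ahead of the robot, y to its left, z up, the work surface at z = 0. Lengths are in mm, angles in rad, forces in N, time in s.
With the tool pointing down it reaches from about 250 to 800 mm from the base axis. Payload 3.9 kg.
Tool frame: the origin (TCP) lies at the centre of the arm's flange, where the gripper is bolted on; the fingertips stand 173 mm ahead of it and the grasp point (between the pads) lies 155 mm ahead of it; z points along the fingers, y is the direction in which the jaws open and shut (so a half turn about z gives the same grasp; the last joint's range is limited). The gripper opens to 85 mm and grips with 20 to 120 N. Pads are 22 mm wide; open, the fingers measure 114 mm over their backs; the gripper's body (76 mm by 85 mm) begins 54 mm behind the grasp point. The pads swing forward as they close: fully open they stand 13 mm farther back than shut.
Start: joints at [1.119, 0.26, -0.138, 1.173, 0, 1.571], TCP at [229.202, 472.316, 404.704] pointing down, gripper open.
Joint ranges: [-2.78, 2.78], [-0.83, 1.72], [-1.28, 1.37], [-1.9, 2.12], [-1.57, 1.48], [-3.14, 3.14]. Speed limits (rad/s): [2.57, 2.57, 3.14, 3.14, 3.14, 3.14].

### API

Orientations are given as a unit quaternion [x, y, z, w].
In Python, from station import env gives the robot as it stands.
- The arm moves only by the shell command python3 -m creep 'ROWS' [FORCE]. ROWS is JSON, a list of rows, each a list of 3 entries, a list of its own where there are three numbers: the finger opening in m, from 0 to 0.0854, then the shift along the tool's x, y, z in m, then the turn about the tool's z in degrees. A call has 1 to 8 rows; each row is the pose to reach, as a shift and turn from the pose measured when the call began, along the tool's axes at that moment; what a row does not reach only later rows make up. A row lasts 1/10 s, in which the tool goes at most 50 mm and 8.59 degrees, less where a joint would pass 70% of its speed; a pose out of reach is approached as far as the arm can. A call with a gripper value outside its range is refused whole. The fingers move at their own pace and stop on an object; FORCE is the grip in N (left out, the last holds). Time passes only in rows, so rows that repeat a pose let the fingers close. It gives the time, the measured TCP pose, the force and the opening at its end, in the units of the state.
- env.sense(): the state, without advancing time (a new reading comes with each control period).
- env.capture(name): name is "side" or "top" or "wrist"; returns the picture (480x640x3 uint8, red, green, blue); there is no depth.
- env.camera_params(name): a dict with "fovy" (degrees; the focal length in pixels is half the picture's height over the tangent of half this angle, whatever the lens; pixels are square), "cx", "cy" (the principal point, pixels), "pose" (4x4, takes a point from camera to world coordinates). Camera axes: x right, y down, z forward; pixel columns grow to the right and rows downward; lengths in mm; the calibration is good to about 2 mm. The wrist camera is an equidistant fisheye: a pixel r from the principal point sees the ray r / f radians off the axis. A picture is of the moment at which its call begins: read the wrist's pose just before it. camera_params takes no time and is no camera call; for the wrist camera it gives the pose at the moment of the call.
- env.close_job(): hands the job in, once; it reports no verdict.
The state is a dict: "t": time; "joint_pos": joint angles; "dq": joint speeds; "joint_torque": joint torques, N m; "ee_pos": TCP position; "orientation": TCP orientation; "ft_force": force on the tool from outside, world axes, zero at the start; "moment": the same for the moment, N m; "gripper_width": finger opening in mm.
Only numpy, scipy, OpenCV 4.12 (cv2) and the standard library are available. Lean on these libraries where they do the work, as an engineer would, in place of code of your own. Each camera call takes 0.05 s, during which the arm holds its last target.

### The job

The filled bean hopper is back on the office coffee grinder with its slide gate still shut and locked. With the flat screwdriver turn the slotted lock screw on the gate guide a quarter turn anticlockwise to its stop, keeping the blade seated in the slot, and stand the driver back in a free hole of the tool stand. Then draw the red-handled gate out until it hits its end stop and let go, without knocking the other things about.

Things in the scene. Friction and masses are not known exactly. Their poses are not given: they have to be found in the camera images.
- grinder: White grinder, brown round hopper, 350 mm high, fixed. Origin on the desk under its middle, z up; its front looks along its own -x (to the robot's right and nearer). Deck 185 mm high; on it the aluminium gate guide, 92 mm wide, top at 205 mm, from x = -115 mm (mouth) to +90 mm. Hopper axis at x = +45 mm, rim radius 64 mm: ahead of x = -19 mm only the screw (212 mm) and the gate's grip rise over the guide.
- lock_screw (a joint): Brass slotted screw head, 26 mm across, upright in a flush dark ring (38 mm) on the guide, at the grinder's x = -70 mm, y = 0; top 211.5 mm above the desk. Angle in rad: 0 = locked (starts 0 to 0.2), grows anticlockwise seen from above, stop at 1.571 = unlocked. Stays where left (0.06 N m friction), does not rise. The gate comes free from about 1.1 rad on; before that it gives under 1 mm.
- slot (a point): Middle of the floor of the screw's slot, 6 mm below the head's top; turns with the screw. The slot runs along this point's own y through the whole head, 5 mm wide (9 mm at the chamfered top), 6 mm deep; z up. Locked it lies across the gate, unlocked in line with it.
- driver: Flat screwdriver, green square handle 26 x 26 mm, 70 mm long, about 0.12 kg, standing blade down in a hole of the stand, blade width roughly along the row. Origin in the middle of the handle's underside (the shoulder it rests on), z up along the handle, x and y square to its flats. Below: a bolster 13 mm across, 22 mm long, then an 8.4 mm shaft and the blade, 13 mm wide along the driver's y, 2.6 mm thick along its x.
- driver_tip (a point): Middle of the driver's blade edge, 78 mm below the driver's origin; same axes as the driver.
- stand: Wooden tool stand, fixed, 190 x 60 mm, 90 mm high: a base and a 20 mm top board with three upright holes of 19 mm (2 mm chamfer) in a row along its own x, at x = -65, 0 and +65 mm, y = 0. Origin on the desk under its middle, z up. Tools hang through the holes with the handle's shoulder on the top face at 90 mm.
- gate (a joint): The slide gate, a steel plate 60 mm wide and 5 mm thick in the guide. Value in m: 0 = shut, grows as it is drawn out of the guide's mouth along the grinder's -x, end stop at 0.065 = fully open. About 4 N of friction; it stays where it is left.
- gate_grip (a point): Middle of the top edge of the gate's red upright grip, which is 12 mm thick along the grinder's x, 58 mm wide along its y and stands 33 mm above the plate; this point is 229.5 mm above the desk. Shut, the grip stands 50 mm (its middle) in front of the guide's mouth. Same axes as the grinder.
- cross_driver: Bystander: crosshead screwdriver with a round orange handle, 60 mm long, standing in the stand.
- brush: Bystander: small cleaning brush with a dark wooden handle, 65 mm long, standing bristles down in the stand.
- dose_cup: Bystander: steel cup, 58 mm across, 55 mm high, on the grinder's catch tray under the spout.
- mug: Bystander: blue mug, 80 mm across, 95 mm high.
- sweets_tin: Bystander: round pink sweets tin, 161 mm across, 68 mm high.
- calculator: Bystander: white desk calculator, 200 x 150 mm, 33 mm high.
- book: Bystander: yellow book, 150 x 215 mm, 26 mm thick.
- stapler: Bystander: black stapler, 140 x 38 mm, about 55 mm high.
Mind the look-alikes: they are no part of the job. What is shaped like the driver but white is not meant.

How it is judged (in metres and radians):
On the way, in this order (a step that is already met when the one before it is completed fails the run):
1. the driver's blade is seated in the slot of the locked screw (z of driver_tip in the frame of slot below 0.004 m and distance between driver_tip and slot below 0.009 m and angle between the y axis of driver_tip and the y axis of slot, either way round below 0.35 rad and value of joint lock_screw below 0.5 rad), for 0.1 s.
2. the screw is turned to its unlocked stop with the blade still in the slot (z of driver_tip in the frame of slot below 0.004 m and distance between driver_tip and slot below 0.009 m and value of joint lock_screw above 1.45 rad), for 0.1 s.
3. the driver is back upright in the stand (z of driver_tip in the frame of stand below 0.02 m and x of driver_tip in the frame of stand between -0.085 and 0.085 m and y of driver_tip in the frame of stand between -0.03 and 0.03 m and angle between driver's own z axis and vertical below 0.15 rad and linear speed of driver below 0.02 m/s), for 0.1 s.
4. the gate is drawn out to its end stop (value of joint gate above 0.062 m), for 0.2 s.
At the end, for the whole second after the job is handed in: The gate stands within 3 mm of its end stop (joint above 62 of 65 mm), the lock screw is still at its unlocked end (above 1.4 of 1.571 rad), and the flat driver stands at rest in the stand, shoulder on the board within 8 mm, within 0.15 rad of upright (all of step 3 and value of joint gate above 0.062 m and value of joint lock_screw above 1.4 rad); the robot touches nothing.
It fails at once if the lock screw is turned by anything but the blade in its slot (velocity of joint lock_screw above 0.4 rad/s and distance between driver_tip and slot above 0.012 m).
It fails at once if a bystander is shoved or lifted by more than 25 mm (distance of any of cross_driver, brush, dose_cup, mug, sweets_tin, calculator, book, stapler from where it was at the start of the episode above 0.025 m).
It also fails if it takes over 72 s, if anything falls off the work surface, if the arm or the gripper's body presses on something with over 40 N, if the wrist force passes 120 N, or if a joint passes its speed limit or range.

## Working session

There is one attempt and no reset: what is moved stays moved. The work goes in short steps, Python scripts to look and compute and a shell command to move; the robot and the scene stay as the last step left them, time stands still between calls to the robot, and variables do not carry over. Pictures are saved under pics/ and viewed, and the job is handed in when it is done.

```bash
ls -la; mkdir -p pics
python3 - <<'E'
from station import env
import cv2
s=env.sense(); print(s)
for n in("side","top","wrist"):
    p=env.camera_params(n); print(n,p)
    cv2.imwrite(f"pics/{n}0.png",cv2.cvtColor(env.capture(n),cv2.COLOR_RGB2BGR))
E
```

```text
total 12
drwxr-xr-x  3 agent agent 4096 Dec  6 20:07 .
drwxr-xr-x 23 root  root  4096 Dec  6 20:07 ..
drwxr-xr-x  2 agent agent 4096 Dec  6 20:07 pics
{'t': 0.0, 'joint_pos': array([ 1.11900550e+00,  2.60655711e-01, -1.39401814e-01,  1.17271706e+00,
       -2.56321368e-05,  1.57075362e+00]), 'dq': array([-8.95643078e-04,  1.42117167e-03,  8.26882108e-04,  7.12187450e-05,
        4.49649343e-04,  9.22286190e-04]), 'joint_torque': array([-5.38203749e-04, -4.05680537e+01,  2.53920794e+01,  1.86401966e-02,
       -3.23036249e-05, -7.37193176e-06]), 'ee_pos': array([229.04817272, 471.99707821, 403.86703896]), 'orientation': array([ 2.23958185e-01,  9.74598252e-01, -9.66863332e-04, -2.09073999e-04]), 'ft_force': array([0.20469235, 0.67078866, 0.80469884]), 'moment': array([-0.0303288 , -0.02392896, -0.02992078]), 'gripper_width': 85.29979072984831}
side {'fovy': 56.00639319115891, 'cx': 318.54270232647514, 'cy': 242.7617263880903, 'pose': array([[ 8.85431129e-01, -2.92751076e-01,  3.60982718e-01,
         1.25200985e+02],
       [-4.64770263e-01, -5.56774714e-01,  6.88469695e-01,
        -
[... 357 characters left out ...]
4e+02],
       [-9.99549767e-01, -2.97703321e-02, -3.74047936e-03,
        -3.83203820e+01],
       [ 9.34613695e-03, -1.90460973e-01, -9.81650278e-01,
         1.11803755e+03],
       [ 0.00000000e+00,  0.00000000e+00,  0.00000000e+00,
         1.00000000e+00]])}
wrist {'fovy': 65.70646984690485, 'cx': 314.17646811155174, 'cy': 241.99270594511435, 'pose': array([[ 4.37427244e-01,  8.64304252e-01,  2.48265112e-01,
         1.66919405e+02],
       [ 8.99252474e-01, -4.19950900e-01, -1.22418258e-01,
         5.03991383e+02],
       [-1.54746401e-03,  2.76802097e-01, -9.60925702e-01,
         3.72609945e+02],
       [ 0.00000000e+00,  0.00000000e+00,  0.00000000e+00,
         1.00000000e+00]])}
```

View pics/side0.png

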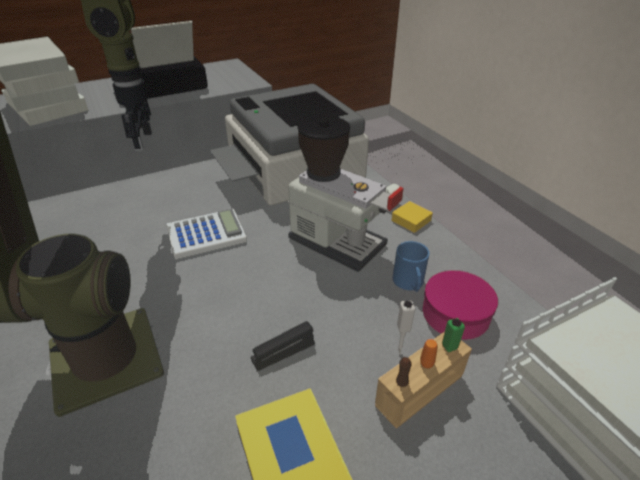

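View pics/top0.png

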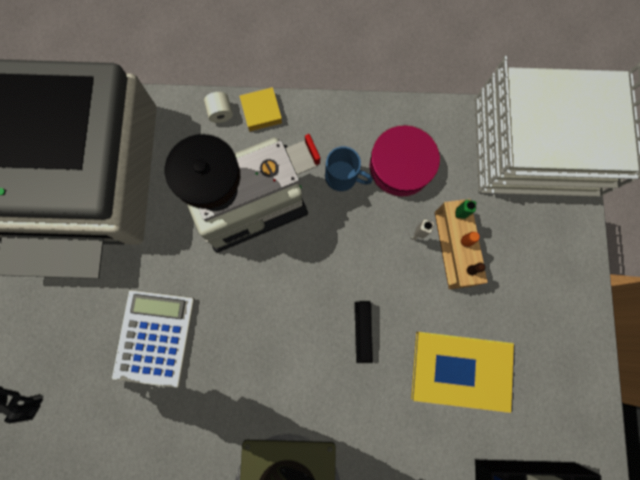

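View pics/wrist0.png

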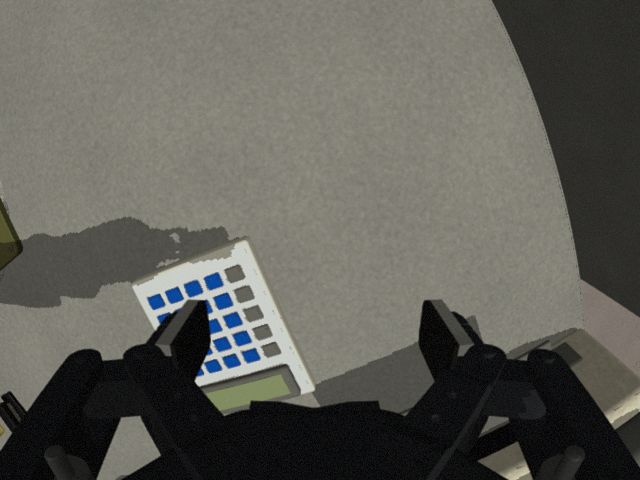

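The top picture shows three handles in the stand: green (466,209), orange (470,240), dark brush (476,269). A white look-alike stands beside it at (425,228). The green square one matches the driver. The screw is at (269,168), the red grip at (313,150). I'll confirm these in enlarged crops and measure.

```bash
cat > h.py <<'E'
import numpy as np, cv2
from station import env
def ray(cam,u,v,p=None):
    p=p or env.camera_params(cam); f=240/np.tan(np.radians(p["fovy"]/2))
    x,y=u-p["cx"],v-p["cy"]
    if cam=="wrist":
        r=np.hypot(x,y); th=r/f
        d=np.array([x/r*np.sin(th),y/r*np.sin(th),np.cos(th)]) if r>0 else np.array([0,0,1.])
    else: d=np.array([x/f,y/f,1])
    P=p["pose"]; d=P[:3,:3]@d
    return P[:3,3],d/np.linalg.norm(d)
def plane(cam,u,v,z,p=None):
    o,d=ray(cam,u,v,p); return o+d*(z-o[2])/d[2]
def tri(r1,r2):
    (o1,d1),(o2,d2)=r1,r2
    A=np.stack([d1,-d2],1); t=np.linalg.lstsq(A,o2-o1,rcond=None)[0]
    a,b=o1+d1*t[0],o2+d2*t[1]; return (a+b)/2,np.linalg.norm(a-b)
def proj(cam,X,p=None):
    p=p or env.camera_params(cam); f=240/np.tan(np.radians(p["fovy"]/2))
    c=p["pose"][:3,:3].T@(np.asarray(X,float)-p["pose"][:3,3])
    if cam=="wrist":
        s=np.hypot(c[0],c[1]); th=np.arctan2(s,c[2]); return np.array([p["cx"]+f*th*c[0]/s,p["cy"]+f*th*c[1]/s])
    return np.array([p["cx"]+f*c[0]/c[2],p["cy"]+f*c[1]/c[2]])
def snap(cam,name):
    p=env.camera_params(cam); im=cv2.cvtColor(env.capture(cam),cv2.COLOR_RGB2BGR); cv2.imwrite(f"pics/{name}.png",im); return im,p
E
python3 - <<'E'
import cv2,numpy as np
t=cv2.imread("pics/top0.png");s=cv2.imread("pics/side0.png")
a=cv2.resize(t[185:295,400:510],(400,400),interpolation=cv2.INTER_CUBIC)
b=cv2.resize(t[110:220,220:330],(400,400),interpolation=cv2.INTER_CUBIC)
c=cv2.resize(s[290:420,360:490],(400,400),interpolation=cv2.INTER_CUBIC) if 0 else cv2.resize(s[300:430,370:500],(400,400)) 
cv2.imwrite("pics/crop0.png",np.hstack([a,b])); cv2.imwrite("pics/crop1.png",np.hstack([c,cv2.resize(s[150:240,320:410],(400,400),interpolation=cv2.INTER_CUBIC)]))
E
```

```text
(no output)
```

View pics/crop0.png

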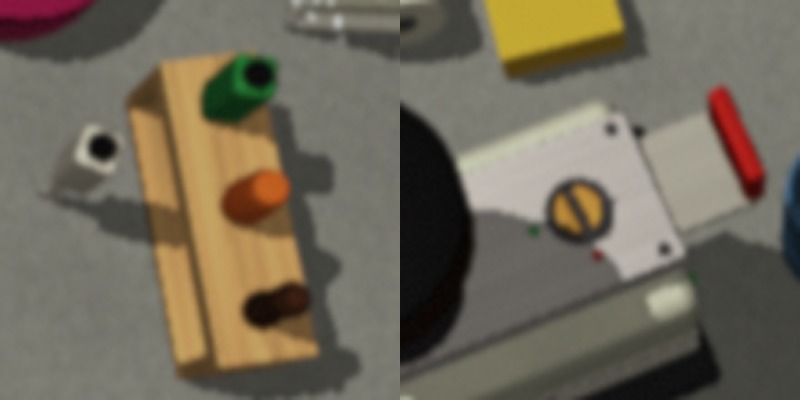

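View pics/crop1.png

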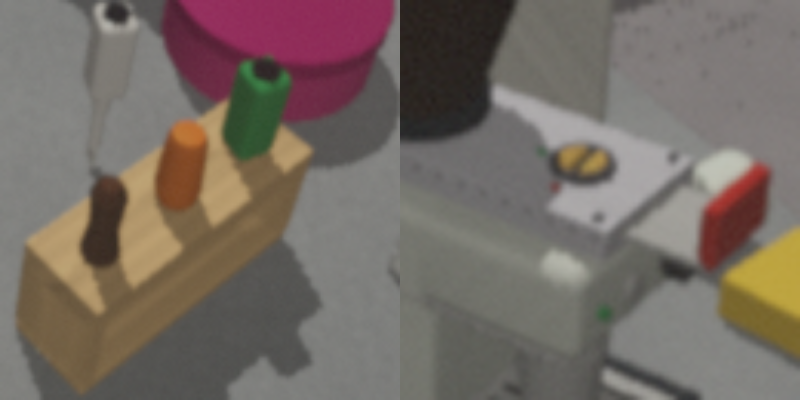

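Confirmed: the green square-handled driver with the dark cap is in the stand's far hole, at top (471,205) and side (456,323). The white one is outside the stand. Next I'll measure everything.

Run:
```python
from h import *
t=cv2.imread("pics/top0.png");s=cv2.imread("pics/side0.png")
def blob(im,lo,hi,box):
    h=cv2.cvtColor(im,cv2.COLOR_BGR2HSV); m=cv2.inRange(h,lo,hi); k=np.zeros_like(m);x0,y0,x1,y1=box;k[y0:y1,x0:x1]=m[y0:y1,x0:x1]
    n,l,st,c=cv2.connectedComponentsWithStats(k); i=1+np.argmax(st[1:,4]); return c[i],st[i],l==i
T=lambda x,y:(400+x*110/400,185+y*110/400); T2=lambda x,y:(220+(x-400)*110/400,110+y*110/400)
S=lambda x,y:(370+x*130/400,300+y*130/400)
print("cap tri",tri(ray("top",*T(259,74)),ray("side",*S(266,70))))
print("cap plane160 top",plane("top",*T(259,74),160),"side",plane("side",*S(266,70),160))
print("green base side mid", plane("side",*S(252,150),90))
# stand top corners top view (top board): near-left..
for n,q in dict(A=(162,66),B=(262,52),C=(318,354),D=(215,370)).items(): print("stand",n,plane("top",*T(*q),90))
for n,q in dict(R=(313,150),L=(25,242),F=(101,315)).items(): print("stand side",n,plane("side",*S(*q),90))
ORr=tri(ray("top",*T(270,186)),ray("side",*S(188,128))); print("orange top",ORr)
c,st,m=blob(t,(10,90,90),(30,255,255),(250,150,290,190)); print("brass top",c,st,plane("top",*c,211.5))
c2,st,m=blob(s,(10,90,90),(30,255,255),(345,175,380,200)); print("brass side",c2,st,plane("side",*c2,211.5),tri(ray("top",*c),ray("side",*c2)))
c,st,m=blob(t,(0,150,80),(8,255,255),(290,120,330,180)); print("red top",c,st)
ys,xs=np.nonzero(m); print(cv2.minAreaRect(np.stack([xs,ys],1).astype(np.float32)))
# guide corners: mouth edge
for n,q in dict(m1=(612,104),m2=(685,250)).items(): print("guide",n,plane("top",*T2(*q),205))
# grip top edge ends, front corners
for n,q in dict(g1=(720,90),g2=(757,190)).items(): print("grip",n,plane("top",*T2(*q),229.5))
for n,q in dict(s1=(572,190),s2=(586,232)).items(): print("slot ends",n,plane("top",*T2(*q),209))
```

```text
cap tri (array([ 607.93145266, -367.4023047 ,  158.44273862]), np.float64(0.8948344417740541))
cap plane160 top [ 607.91227745 -367.11509342  160.        ] side [ 606.25875603 -368.21997759  160.        ]
green base side mid [ 607.25950734 -373.94523648   90.        ]
stand A [ 630.70091352 -331.37009018   90.        ]
stand B [ 641.57440451 -393.48042368   90.        ]
stand C [ 455.59331331 -420.51711019   90.        ]
stand D [ 444.22220874 -358.57498704   90.        ]
stand side R [ 641.09582343 -391.72509903   90.        ]
stand side L [ 444.20269603 -363.7421184    90.        ]
stand side F [ 455.61602443 -423.50609096   90.        ]
orange top (array([ 544.6384767 , -374.86319607,  149.01768909]), np.float64(0.22945209445507977))
brass top [271.55555556 165.55555556] [267 160   9  13  72] [663.44296639  48.23422088 211.5       ]
brass side [360.60377358 185.49056604] [355 183  12   6  53] [655.30612962  49.63116886 211.5       ] (array([659.68455842,  49.62042939, 211.47293571]), np.float64(7.699938369304208))
red top [311.73033708 147.35955056] [305 134  15  27 178]
((311.509765625, 147.18777465820312), (27.72768211364746, 6.774774074554443), 65.224853515625)
guide m1 [723.83274129  37.76224697 205.        ]
guide m2 [639.72161866  -6.10572044 205.        ]
grip g1 [723.57973939 -22.89665813 229.5       ]
grip g2 [666.76057752 -44.66833546 229.5       ]
slot ends s1 [671.02702667  57.3269806  209.        ]
slot ends s2 [647.01866597  48.4922     209.        ]
```

```bash
cat >> h.py <<'E'
from scipy.spatial.transform import Rotation as Rn
def J(s=None):
    s=s or env.sense(); R=Rn.from_quat(s["orientation"]).as_matrix(); return np.degrees(np.arctan2(R[1,1],R[0,1]))
def to(X,j):
    s=env.sense(); R=Rn.from_quat(s["orientation"]).as_matrix()
    d=R.T@(np.asarray(X,float)-s["ee_pos"])/1000
    turn=-((j-J(s)+180)%360-180)
    print("t",s["t"],"ee",s["ee_pos"].round(1),"J",J(s).round(2),"q",s["joint_pos"].round(2),"zax",R[:,2].round(4)); print("shift",d.round(4),"turn",round(turn,2),"F",s["ft_force"].round(2),"w",s["gripper_width"])
E
python3 - <<'E'
from h import *
to((600,-365,480),-81.7)
print(tri(ray("top",427.5,225.7),ray("side",370+117*.325,300+13*.325)))
print(proj("top",(660,52,205)))
E
```

```text
t 0.15 ee [229.1 472.1 404.1] J 64.11 q [ 1.12  0.26 -0.14  1.17 -0.    1.57] zax [-6.0e-04 -1.4e-03 -1.0e+00]
shift [-0.6991 -0.5913 -0.075 ] turn 145.81 F [ 0.51  0.13 -0.45] w 85.7546755782456
(array([ 565.09438045, -278.63379583,  145.28873391]), np.float64(0.30049308657605084))
[269.86198641 168.23223257]
```

```bash
python3 -m creep '[[0.06,[-0.35,-0.3,-0.075],60],[0.06,[-0.35,-0.3,-0.075],60],[0.06,[-0.35,-0.3,-0.075],60],[0.06,[-0.35,-0.3,-0.075],60],[0.06,[-0.7,-0.59,-0.075],120],[0.06,[-0.7,-0.59,-0.075],120],[0.06,[-0.7,-0.59,-0.075],120],[0.06,[-0.7,-0.59,-0.075],120]]'; python3 -c "
from h import *
to((600,-365,480),-81.7)"
```

```text
t: 0.95
ee_pos: [389.6, 107.1, 448.9]
orientation: [0.737, 0.676, -0.0, 0.0]
ft_force: [0.6, 1.1, 0.5]
gripper_width: 59.9
t 0.95 ee [389.6 107.1 448.9] J -4.98 q [ 0.27  0.03 -0.3   1.24 -0.    1.93] zax [ 1.e-04 -9.e-04 -1.e+00]
shift [-0.452   0.2506 -0.0306] turn 76.72 F [0.59 1.11 0.46] w 59.905541661241585
```

```bash
python3 -m creep '[[0.06,[-0.452,0.25,-0.03],77],[0.06,[-0.452,0.25,-0.03],77],[0.06,[-0.452,0.25,-0.03],77],[0.06,[-0.452,0.25,-0.03],77],[0.06,[-0.452,0.25,-0.03],77],[0.06,[-0.452,0.25,-0.03],77],[0.06,[-0.452,0.25,-0.03],77],[0.06,[-0.452,0.25,-0.03],77]]'; python3 -m creep '[[0.06,[-0.07,0.07,0.0],10],[0.06,[-0.07,0.07,0.0],10]]' ; python3 -c "
from h import *
to((600,-365,480),-81.7)"
```

```text
t: 1.75
ee_pos: [551.6, -258.1, 472.1]
orientation: [0.99, 0.141, -0.0, 0.0]
ft_force: [0.9, 1.1, 0.3]
gripper_width: 60.3
t: 1.95
ee_pos: [504.6, -346.3, 470.6]
orientation: [0.999, 0.053, -0.001, -0.0]
ft_force: [0.4, -0.0, -1.4]
gripper_width: 60.1
t 1.95 ee [ 504.6 -346.3  470.6] J -83.9 q [-0.6   0.4   0.24  1.41 -0.    2.43] zax [-1.7e-03  4.0e-04 -1.0e+00]
shift [ 0.0929  0.0287 -0.0096] turn -2.2 F [ 0.4  -0.03 -1.39] w 60.11785535372312
```

```bash
python3 -m creep '[[0.06,[0.06,0.023,-0.01],-2.2],[0.06,[0.06,0.023,-0.01],-2.2],[0.06,[0.06,0.023,-0.01],-2.2],[0.06,[0.06,0.023,-0.01],-2.2]]' ; python3 -c "
from h import *
im,p=snap('wrist','w1')
to((607,-367,480),-81.7)
print(proj('wrist',(607,-367,160),p),proj('wrist',(607,-367,90),p))"
```

```text
t: 2.35
ee_pos: [566.7, -362.8, 479.7]
orientation: [0.997, 0.072, -0.002, -0.001]
ft_force: [-0.3, -0.1, -0.9]
gripper_width: 60.0
t 2.4 ee [ 566.3 -362.4  480.3] J -81.69 q [-0.57  0.53  0.47  1.52 -0.    2.43] zax [-2.8e-03  9.0e-04 -1.0e+00]
shift [0.0396 0.0104 0.0002] turn 0.01 F [ 0.02 -0.03  0.5 ] w 60.08188592661458
[329.29381279 178.0245152 ] [326.48372058 170.08486758]
```

View pics/w1.png

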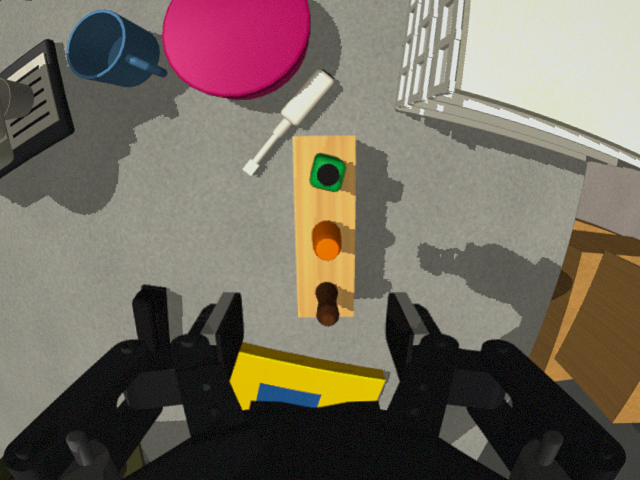

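The wrist view shows the green square handle at (328,172) in the stand's far hole, with a free board around it. The white look-alike now lies on the desk at about (290,120). It seems to have been balanced on its tip and toppled by itself. Next I'll measure the driver's yaw.

Run:
```python
from h import *
im=cv2.imread('pics/w1.png'); p=env.camera_params('wrist')
h=cv2.cvtColor(im,cv2.COLOR_BGR2HSV); m=cv2.inRange(h,(50,80,40),(90,255,255)); m[:130]=0;m[210:]=0
c=max(cv2.findContours(m,cv2.RETR_EXTERNAL,cv2.CHAIN_APPROX_NONE)[0],key=cv2.contourArea)
P=np.array([plane('wrist',u,v,160,p)[:2] for u,v in c[:,0]],np.float32)
print(cv2.minAreaRect(P))
k=c.copy(); h2=cv2.inRange(h,(0,0,0),(179,255,50)); h2[:155]=0;h2[195:]=0;h2[:,:305]=0;h2[:,350:]=0
h2&=cv2.drawContours(np.zeros_like(m),[c],-1,255,-1)
ys,xs=np.nonzero(h2);print(xs.mean(),ys.mean(),plane('wrist',xs.mean(),ys.mean(),162,p))
for q in [(293,137),(355,136),(354,317),(299,318)]: print(plane('wrist',*q,90,p))
t,pt=snap('top','top1'); cv2.imwrite('pics/z1.png',cv2.resize(im[130:220,280:370],(540,540),interpolation=cv2.INTER_CUBIC))
```

```text
((610.79443359375, -364.6833801269531), (24.94391441345215, 26.07093620300293), 84.31997680664062)
327.7464788732394 174.52394366197183 [ 609.48362459 -365.06209797  162.        ]
[ 633.9621901  -330.44792527   90.        ]
[ 643.72030083 -388.87067351   90.        ]
[ 455.93191863 -420.45293866   90.        ]
[ 446.39081624 -361.44408618   90.        ]
```

View pics/z1.png

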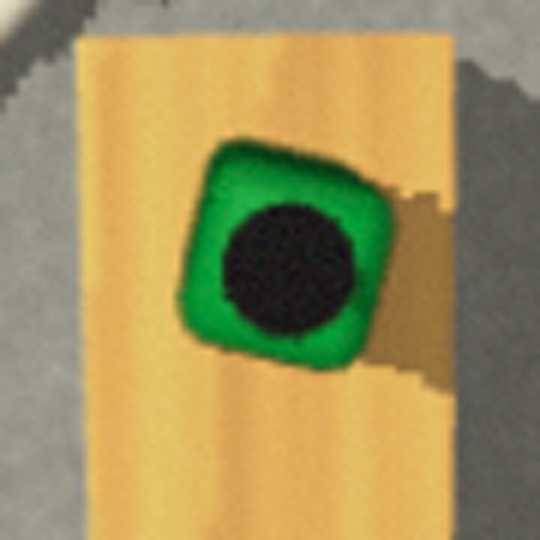

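View pics/top1.png

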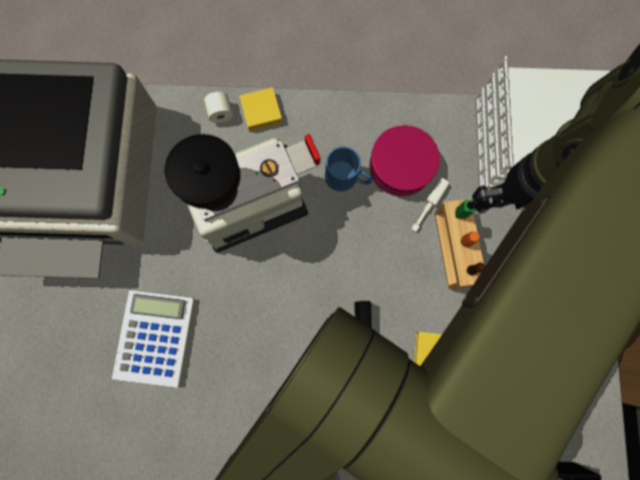

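The driver is at about (608.5,-366). Its flats are turned to a heading of about -5.7°, so the jaws go across at -95.6°.

```bash
python3 -c "
from h import *
to((608.5,-366,340),-95.6)"
```

```text
t 2.45 ee [ 566.2 -362.2  480.7] J -81.68 q [-0.57  0.52  0.47  1.52 -0.    2.43] zax [-2.2e-03  6.0e-04 -1.0e+00]
shift [0.0416 0.01   0.1406] turn 13.92 F [ 0.21 -0.85  0.58] w 59.98001141937263
```

```bash
python3 -m creep '[[0.06,[0.0415,0.01,0],14],[0.06,[0.0415,0.01,0.0],14],[0.06,[0.0415,0.01,0.05],14],[0.06,[0.0415,0.01,0.1],14],[0.06,[0.0415,0.01,0.14],14],[0.06,[0.0415,0.01,0.14],14],[0.06,[0.0415,0.01,0.14],14]]'; python3 -c "
from h import *
im,p=snap('wrist','w2')
to((608.5,-366,290),-95.6)"
```

```text
t: 3.15
ee_pos: [607.9, -365.5, 341.6]
orientation: [0.999, -0.049, -0.001, -0.0]
ft_force: [0.2, -0.4, 0.6]
gripper_width: 59.9
t 3.2 ee [ 608.7 -366.1  343.6] J -95.67 q [-0.54  0.61  0.27  1.23 -0.    2.7 ] zax [ 0.001  -0.0014 -1.    ]
shift [-0.0003 -0.0002  0.0536] turn -0.07 F [ 0.53 -0.39  0.51] w 60.2447277708313
```

View pics/w2.png

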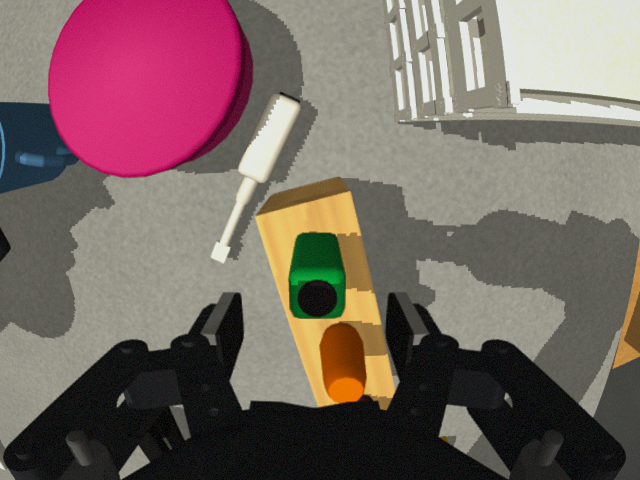

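The cap at (318,298) is centred between the pads (about column 315) and the flats are parallel to them. Descend and grip.

```bash
python3 -m creep '[[0.06,[0,0,0.03],0],[0.06,[0,0,0.053],0],[0.06,[0,0,0.053],0],[0.0,[0,0,0.053],0],[0.0,[0,0,0.053],0],[0.0,[0,0,0.053],0],[0.0,[0,0,0.053],0],[0.0,[0,0,0.053],0]]' 60; python3 -c "
from h import *
to((608.5,-366,290),-95.6)"
```

```text
t: 4.0
ee_pos: [609.8, -366.6, 293.8]
orientation: [0.999, -0.049, 0.003, 0.002]
ft_force: [0.5, 0.7, 5.6]
gripper_width: 25.4
t 4.0 ee [ 609.8 -366.6  293.8] J -95.66 q [-0.54  0.63  0.18  1.11 -0.    2.7 ] zax [ 0.0059 -0.0041 -1.    ]
shift [-0.0014 -0.0005  0.0038] turn -0.06 F [0.45 0.69 5.62] w 25.39353703378849
```

```bash
python3 -m creep '[[0.0,[0,0,-0.02],0],[0.0,[0,0,-0.06],0],[0.0,[0,0,-0.11],0],[0.0,[0,0,-0.16],0],[0.0,[0,0,-0.21],0],[0.0,[0,0,-0.246],0],[0.0,[0,0,-0.246],0],[0.0,[0,0,-0.246],0]]'; python3 -c "
from h import *
im,p=snap('wrist','w3')
to((640,-10,540),-68)"
```

```text
t: 4.8
ee_pos: [608.5, -365.7, 541.0]
orientation: [0.999, -0.049, 0.004, 0.003]
ft_force: [-0.4, -0.4, -2.8]
gripper_width: 25.0
t 4.85 ee [ 608.5 -365.7  539. ] J -95.66 q [-0.54  0.65  0.85  1.77 -0.    2.7 ] zax [ 0.0052 -0.0038 -1.    ]
shift [-0.0037 -0.3571 -0.0022] turn -27.66 F [-0.75  0.21 -1.51] w 25.18426149620815
```

View pics/w3.png

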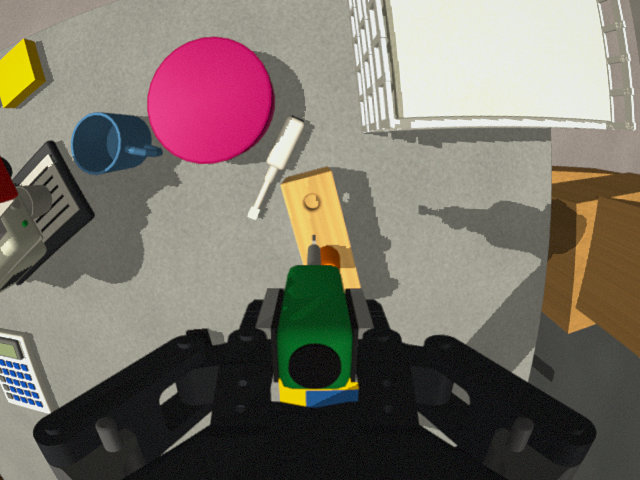

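```bash
python3 -m creep '[[0.0,[-0.004,-0.38,-0.006],-27],[0.0,[-0.004,-0.38,-0.006],-27],[0.0,[-0.004,-0.38,-0.006],-27],[0.0,[-0.004,-0.38,-0.006],-27],[0.0,[-0.004,-0.38,-0.006],-27],[0.0,[-0.004,-0.38,-0.006],-27],[0.0,[-0.004,-0.38,-0.006],-27],[0.0,[-0.004,-0.38,-0.006],-27]]'; python3 -c "
from h import *
im,p=snap('wrist','w4'); snap('side','s4'); snap('top','t4')
to((659,53,545),-68)
print(plane('wrist',312,202,90))"
```

```text
t: 5.65
ee_pos: [641.4, 16.5, 541.0]
orientation: [0.982, 0.187, -0.0, 0.001]
ft_force: [-0.2, -0.6, -1.4]
gripper_width: 25.3
t 5.8 ee [641.7  15.1 541.1] J -68.45 q [ 0.02  0.48  0.55  1.64 -0.    2.79] zax [ 1.e-04 -4.e-03 -1.e+00]
shift [ 0.03   -0.0289 -0.0041] turn -0.45 F [-0.36 -0.49 -1.42] w 25.51117957885254
[639.36957785  15.90792902  90.        ]
```

View pics/w4.png

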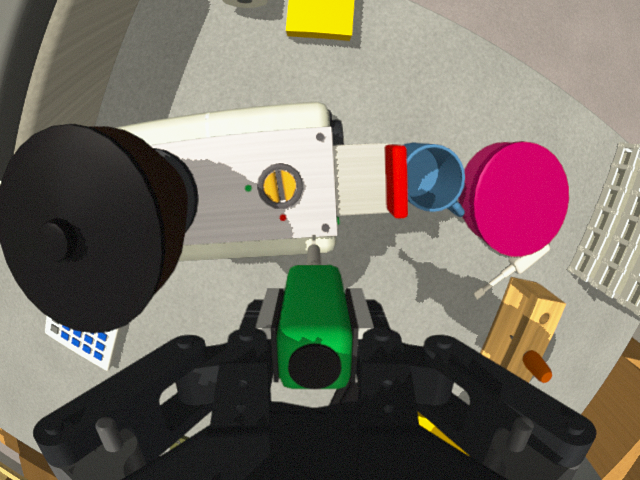

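View pics/s4.png

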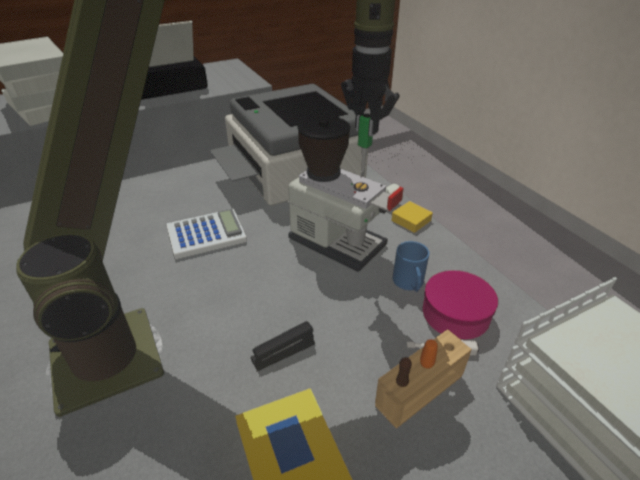

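Run:
```python
from h import *
im=cv2.imread('pics/w4.png'); p=env.camera_params('wrist'); s=env.sense()
h=cv2.cvtColor(im,cv2.COLOR_BGR2HSV); m=cv2.inRange(h,(15,120,110),(35,255,255)); m[:150]=0;m[220:]=0;m[:,:250]=0;m[:,310:]=0
n,l,st,c=cv2.connectedComponentsWithStats(m); print(st,c)
ys,xs=np.nonzero(m); P=np.array([plane('wrist',u,v,211.5,p)[:2] for u,v in zip(xs,ys)],np.float32)
print("brass head",cv2.minEnclosingCircle(P))
big=cv2.resize(im[150:260,240:350],(770,770),interpolation=cv2.INTER_CUBIC)[:600]; cv2.imwrite('pics/z4.png',big)
for n,q in dict(gm1=(320,128),m2=(336,238)).items(): pass
# hole from w3
R0=np.linalg.inv(Rn.from_quat(s["orientation"]).as_matrix()); 
def E(ee,R): M=np.eye(4);M[:3,:3]=R;M[:3,3]=ee;return M
rel=np.linalg.inv(E(s["ee_pos"],R0.T))@p["pose"]
z=np.array([.0052,-.0038,-1]);z/=np.linalg.norm(z);j=np.radians(-95.66);y=np.array([np.cos(j),np.sin(j),0]);y-=z*(y@z);y/=np.linalg.norm(y);x=np.cross(y,z)
p3=dict(p);p3["pose"]=E(np.array([608.5,-365.7,539]),np.stack([x,y,z],1))@rel
print("hole w3",plane('wrist',312,202,90,p3)); print("rel",rel.round(3).tolist())
```

```text
[[     0      0    640    480 306548]
 [   263    171     17     32    337]
 [   281    170     15     31    315]] [[319.58563422 239.61424964]
 [271.19881306 187.14540059]
 [287.83809524 184.32698413]]
brass head ((661.8406372070312, 53.024784088134766), 13.458924293518066)
hole w3 [ 610.2724946 -363.9776888   90.       ]
rel [[-0.001, -0.961, -0.276, 71.452], [1.0, -0.001, 0.0, -0.967], [-0.0, -0.276, 0.961, 31.347], [0.0, 0.0, 0.0, 1.0]]
```

View pics/z4.png

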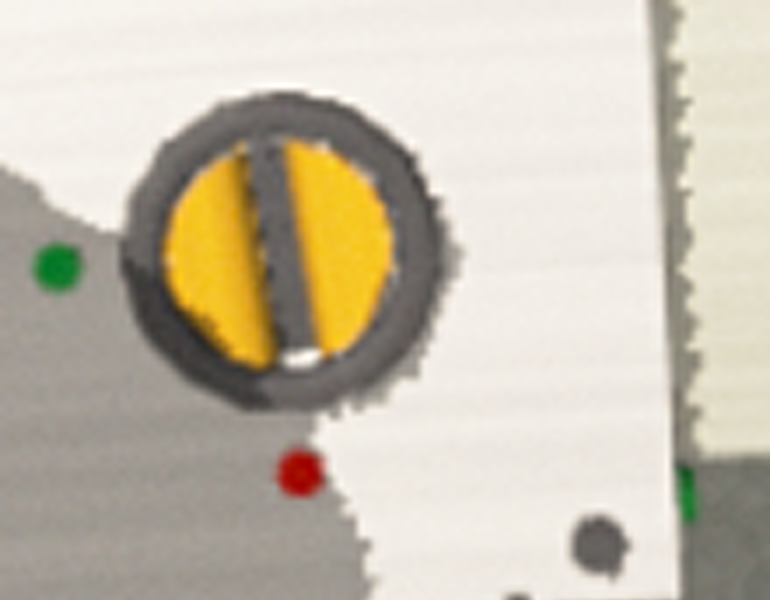

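Run:
```python
from h import *
im=cv2.imread('pics/w4.png'); p=env.camera_params('wrist'); s=env.sense()
for z in (205.5,209): 
    a=plane('wrist',277.9,171.4,z,p);b=plane('wrist',282.6,200.7,z,p);print(a,b,(a+b)/2,np.degrees(np.arctan2(*(a-b)[1::-1])))
print("ring",plane('wrist',280.3,186,205,p))
g1=plane('wrist',396,145,229.5,p);g2=plane('wrist',398,217,229.5,p);print("grip",g1,g2,np.degrees(np.arctan2(*(g1-g2)[1::-1])))
# guide front edge
a=plane('wrist',331.,128,205,p);b=plane('wrist',336,228,205,p);print("mouth",a,b,np.degrees(np.arctan2(*(a-b)[1::-1])))
zax=Rn.from_quat(s["orientation"]).as_matrix()[:,2]
tip=s["ee_pos"]+zax*281.8; print("tip",tip,proj('wrist',tip,p))
cv2.imwrite('pics/z5.png',cv2.resize(im[215:315,265:365],(600,600),interpolation=cv2.INTER_CUBIC))
```

```text
[671.88561384  58.49183324 205.5       ] [650.3774261   46.26236756 205.5       ] [661.13151997  52.3771004  205.5       ] 29.622379292668167
[672.2992073   58.30302478 209.        ] [651.0385359   46.21429586 209.        ] [661.6688716   52.25866032 209.        ] 29.622379292668178
ring [661.16402802  52.38888888 205.        ]
grip [726.99360438 -18.27184545 229.5       ] [676.17715421 -42.32403681 229.5       ] 25.328898933486826
mouth [720.76403646  31.20574575 205.        ] [644.82796427  -3.93228215 205.        ] 24.831476573008697
tip [641.75648156  13.92247599 259.2867383 ] [315.51772933 241.53158695]
```

View pics/z5.png

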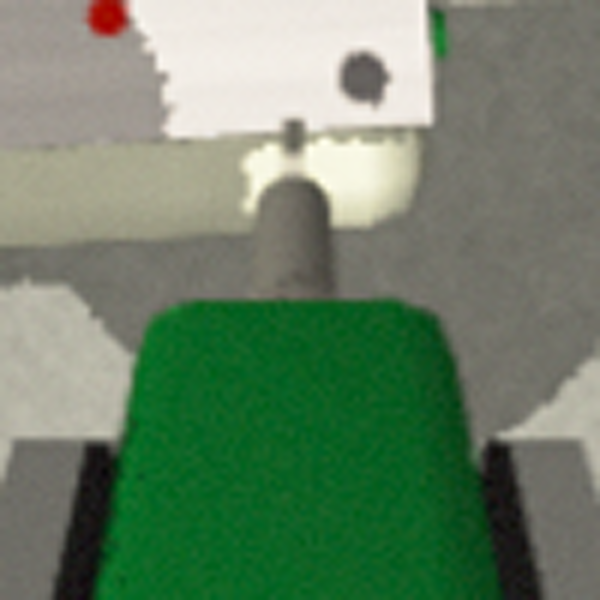

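Run:
```python
from h import *
p=env.camera_params('wrist'); s=env.sense(); R=Rn.from_quat(s["orientation"]).as_matrix()
for dx in (-6.5,0,6.5):
  q=proj('wrist',s["ee_pos"]+R@[dx,0,281.8],p); print(dx,q,(q-[265,215])*6)
# blade pixel col 313.7 -> tool y offset
o,d=ray('wrist',313.6,237,p); o=R.T@(o-s["ee_pos"]); d=R.T@d; print("at z 281.8",o+d*(281.8-o[2])/d[2])
o,d=ray('wrist',265+292/6,215+118/6,p); o=R.T@(o-s["ee_pos"]); d=R.T@d; print("far corner at z 281.8",o+d*(281.8-o[2])/d[2])
```

```text
-6.5 [315.51678114 250.38863766] [303.10068684 212.33182597]
0 [315.51772933 241.53158695] [303.10637596 159.18952171]
6.5 [315.51817218 232.55246273] [303.10903306 105.31477636]
at z 281.8 [  3.29245854  -1.33952346 281.8       ]
far corner at z 281.8 [  4.97843896  -1.29080704 281.8       ]
```

```bash
python3 -c "
from h import *
to((663.3,52.1,520),-60.4)"
```

```text
t 5.8 ee [641.7  15.1 541.1] J -68.45 q [ 0.02  0.48  0.55  1.64 -0.    2.79] zax [ 1.e-04 -4.e-03 -1.e+00]
shift [ 0.0337 -0.0266  0.0209] turn -8.05 F [-0.36 -0.49 -1.42] w 25.51117957885254
```

```bash
python3 -m creep '[[0.0,[0.0337,-0.0266,0],-8],[0.0,[0.0337,-0.0266,0.01],-8],[0.0,[0.0337,-0.0266,0.021],-8],[0.0,[0.0337,-0.0266,0.021],-8],[0.0,[0.0337,-0.0266,0.021],-8]]'
python3 - <<'E'
from h import *
im,p=snap('wrist','w6'); s,ps=snap('side','s6'); t,_=snap('top','t6')
to((663.3,52.1,500),-60.4)
a=cv2.resize(im[180:300,255:375],(400,400),interpolation=cv2.INTER_CUBIC)
b=cv2.resize(s[140:220,320:400],(400,400),interpolation=cv2.INTER_CUBIC)
cv2.imwrite('pics/z6.png',np.hstack([a,b]))
E
```

```text
t: 6.3
ee_pos: [663.1, 50.9, 518.9]
orientation: [0.967, 0.254, -0.002, 0.002]
ft_force: [-1.5, 0.9, -0.5]
gripper_width: 25.2
t 6.45 ee [663.2  51.3 520.5] J -60.51 q [ 0.08  0.52  0.57  1.62 -0.    2.7 ] zax [ 8.0e-04 -4.1e-03 -1.0e+00]
shift [ 0.0005 -0.0008  0.0204] turn -0.11 F [ 0.41 -0.23 -1.47] w 25.37514899277877
```

View pics/z6.png

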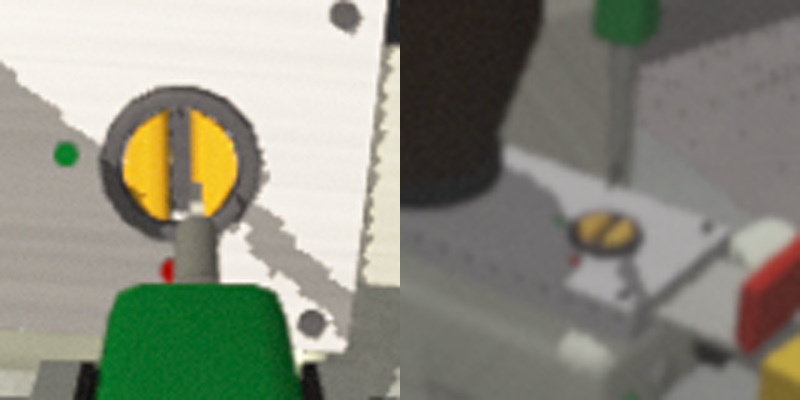

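Run:
```python
from h import *
im=cv2.imread('pics/w6.png'); p=env.camera_params('wrist'); s=env.sense(); R=Rn.from_quat(s["orientation"]).as_matrix()
def tl(u,v,zw):
    X=plane('wrist',u,v,zw,p); return R.T@(X-s["ee_pos"])
h=cv2.cvtColor(im,cv2.COLOR_BGR2HSV); m=cv2.inRange(h,(15,110,90),(35,255,255)); m[:200]=0;m[255:]=0;m[:,:280]=0;m[:,335:]=0
n,l,st,c=cv2.connectedComponentsWithStats(m); print(st[1:])
Z=s["ee_pos"][2]-281.8
print("tip z",Z)
for v in (235,240): print("blade",tl(255+196*.3,v,Z))
for a,b in ((180,110),(183,200)): print("slot",tl(255+a*.3,180+b*.3,206))
print("ring",tl(255+181*.3,180+163*.3,205))
cv2.imwrite('pics/z7.png',cv2.resize(im[200:260,280:340],(600,600),interpolation=cv2.INTER_CUBIC))
```

```text
[[291 213  15  33 362]
 [312 213  14  32 326]]
tip z 238.6520084786144
blade [  4.82508508  -1.02330425 281.79193749]
blade [  1.20171885  -1.02762348 281.79678346]
slot [ 13.82604213  -4.75932796 314.41726143]
slot [ -7.9674207   -4.14307994 314.44896848]
ring [  0.83783001  -4.59155517 315.43537146]
```

View pics/z7.png

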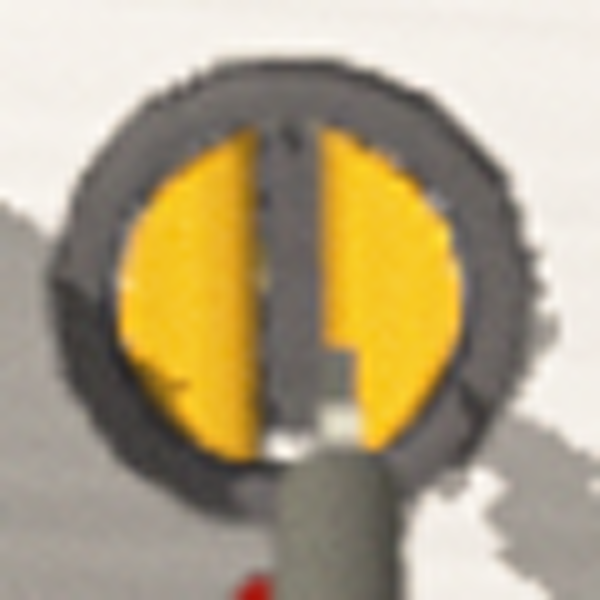

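The blade (col 313.8) sits about 3.5 mm to the right of the slot (col 309). I'll shift tool y by -3.5 mm and x by +2 mm, lower part way and look again.

```bash
python3 -m creep '[[0.0,[0.002,-0.0035,0],0],[0.0,[0.002,-0.0035,0.01],0],[0.0,[0.002,-0.0035,0.018],0],[0.0,[0.002,-0.0035,0.018],0]]'
python3 - <<'E'
from h import *
im,p=snap('wrist','w8')
to((663.3,52.1,500),-60.4)
s=env.sense(); R=Rn.from_quat(s["orientation"]).as_matrix()
a=cv2.resize(im[200:270,275:345],(600,600),interpolation=cv2.INTER_CUBIC);cv2.imwrite('pics/z8.png',a)
E
```

```text
t: 6.85
ee_pos: [663.0, 55.3, 501.3]
orientation: [0.967, 0.255, -0.001, 0.002]
ft_force: [0.2, 0.3, -1.9]
gripper_width: 25.6
t 6.9 ee [663.   55.3 501.9] J -60.51 q [ 0.08  0.51  0.51  1.56 -0.    2.71] zax [-7.0e-04 -4.2e-03 -1.0e+00]
shift [-0.0013  0.0029  0.0019] turn -0.11 F [-0.45 -0.53 -1.07] w 25.105740798020992
```

View pics/z8.png

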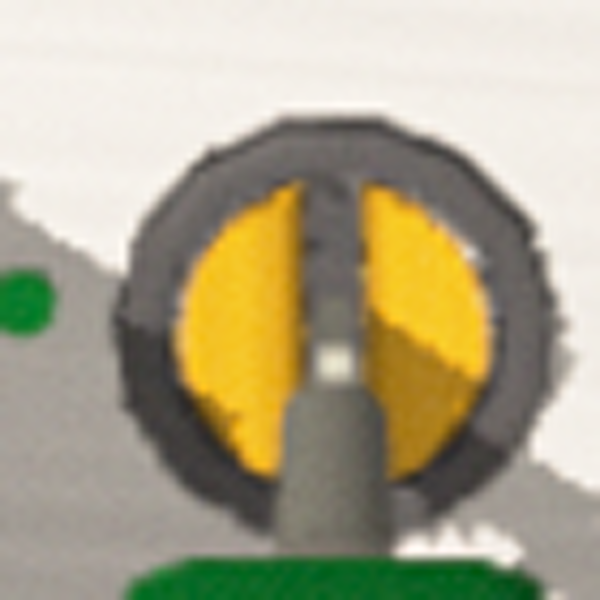

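```bash
python3 - <<'E'
from h import *
p=env.camera_params('wrist'); s=env.sense(); R=Rn.from_quat(s["orientation"]).as_matrix()
def tl(u,v,zw): return (R.T@(plane('wrist',u,v,zw,p)-s["ee_pos"])).round(2)
print("far corner",tl(314,235,s["ee_pos"][2]-281.8),"ring",tl(313.8,237.3,205))
E
python3 -m creep '[[0.0,[0,0,0.005],0],[0.0,[0,0,0.01],0],[0.0,[0,0,0.013],0],[0.0,[0,0,0.015],0],[0.0,[0,0,0.015],0],[0.0,[0,0,0.015],0]]'
python3 - <<'E'
from h import *
im,p=snap('wrist','w9')
to((663.3,52.1,487.3),-60.4)
a=cv2.resize(im[200:270,275:345],(600,600),interpolation=cv2.INTER_CUBIC);cv2.imwrite('pics/z9.png',a)
E
```

```text
far corner [  4.84  -0.83 281.79] ring [ -0.94  -0.99 296.86]
t: 7.5
ee_pos: [662.8, 55.2, 487.3]
orientation: [0.967, 0.255, -0.001, 0.002]
ft_force: [-1.7, -0.2, 2.1]
gripper_width: 25.4
t 7.55 ee [662.9  55.2 487.3] J -60.5 q [ 0.08  0.51  0.46  1.52 -0.    2.71] zax [-4.0e-04 -4.2e-03 -1.0e+00]
shift [-0.0012  0.003   0.    ] turn -0.1 F [-1.62  0.01  0.63] w 25.336809172872666
```

View pics/z9.png

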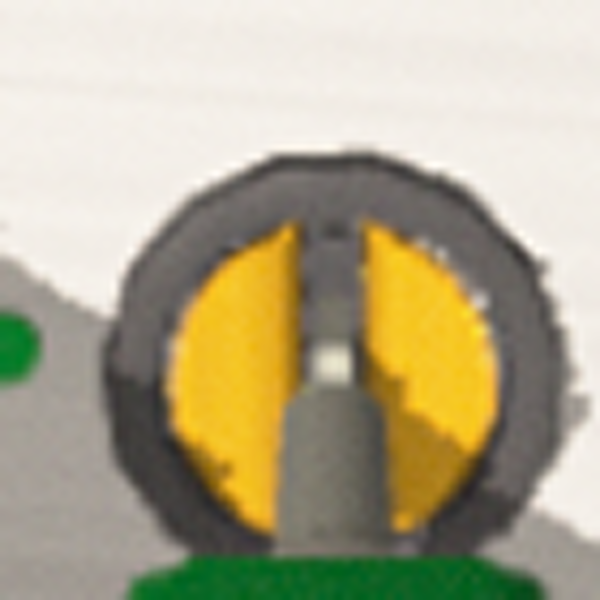

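```bash
python3 -m creep '[[0.0,[0,0,0.002],0],[0.0,[0,0,0.003],0],[0.0,[0,0,0.003],0],[0.0,[0,0,0.003],0]]'
python3 - <<'E'
from h import *
to((663.3,52.1,487.3),-60.4); s,ps=snap('side','s10')
cv2.imwrite('pics/z10.png',cv2.resize(s[140:220,320:400],(600,600),interpolation=cv2.INTER_CUBIC))
E
```

```text
t: 7.95
ee_pos: [662.3, 55.2, 487.0]
orientation: [0.967, 0.255, 0.001, 0.002]
ft_force: [-2.6, -0.2, 11.1]
gripper_width: 25.0
t 7.95 ee [662.3  55.2 487. ] J -60.5 q [ 0.08  0.51  0.46  1.52 -0.    2.71] zax [ 0.0029 -0.0038 -1.    ]
shift [-0.0006  0.0032 -0.0003] turn -0.1 F [-2.62 -0.16 11.1 ] w 25.046612660958093
```

View pics/z10.png

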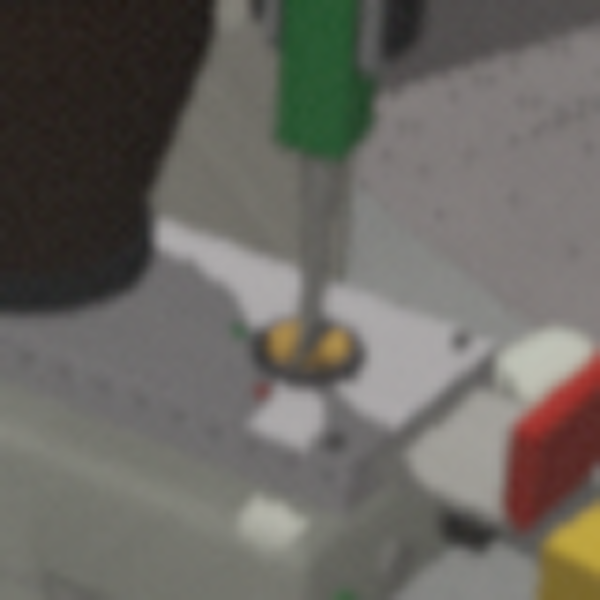

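Seated: resting on the slot floor with 11 N and the side view shows the blade in the head. Now turn anticlockwise.

```bash
python3 -m creep '[[0.0,[0,0,0.002],0],[0.0,[0,0,0.002],-6],[0.0,[0,0,0.002],-12],[0.0,[0,0,0.002],-18],[0.0,[0,0,0.002],-24],[0.0,[0,0,0.002],-30],[0.0,[0,0,0.002],-30]]'
python3 - <<'E'
from h import *
to((663.3,52.1,487.3),25); print(env.sense()["moment"])
E
```

```text
t: 8.7
ee_pos: [661.5, 55.9, 487.1]
orientation: [0.868, 0.497, 0.002, 0.002]
ft_force: [-2.8, 0.9, 7.8]
gripper_width: 25.1
t 8.7 ee [661.5  55.9 487.1] J -30.38 q [ 0.08  0.5   0.45  1.51 -0.    2.19] zax [ 0.0042 -0.0012 -1.    ]
shift [-0.0023  0.0035 -0.0002] turn -55.38 F [-2.85  0.86  7.77] w 25.096614699919925
[ 0.55823348  1.04268572 -0.08144396]
```

```bash
python3 -m creep '[[0.0,[0,0,0.002],-7],[0.0,[0,0,0.002],-14],[0.0,[0,0,0.002],-21],[0.0,[0,0,0.002],-28],[0.0,[0,0,0.002],-35],[0.0,[0,0,0.002],-42],[0.0,[0,0,0.002],-48],[0.0,[0,0,0.002],-48]]'
python3 - <<'E'
from h import *
to((663.3,52.1,487.3),25); print(env.sense()["moment"])
im,p=snap('wrist','w11');cv2.imwrite('pics/z11.png',cv2.resize(im[200:280,275:355],(600,600),interpolation=cv2.INTER_CUBIC))
E
```

```text
t: 9.5
ee_pos: [659.7, 56.2, 487.1]
orientation: [0.59, 0.808, 0.001, 0.001]
ft_force: [-6.3, 0.7, 9.9]
gripper_width: 25.0
t 9.5 ee [659.7  56.2 487.1] J 17.72 q [ 0.08  0.5   0.45  1.51 -0.    1.35] zax [ 2.6e-03  2.0e-04 -1.0e+00]
shift [-0.005   0.0022 -0.0002] turn -7.28 F [-6.29  0.75  9.91] w 25.004690230807615
[ 0.26772292  1.97347555 -0.05016572]
```

View pics/z11.png

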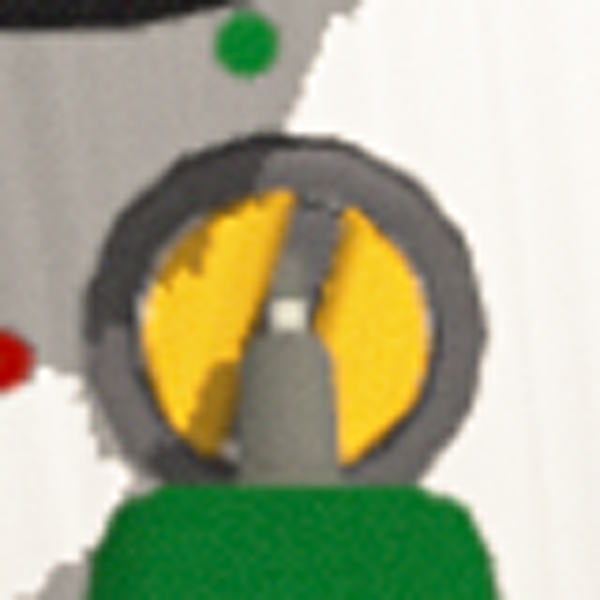

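The slot lags the blade by about 11° of play, so I'll turn further to the stop.

```bash
python3 -m creep '[[0.0,[0,0,0.002],-6],[0.0,[0,0,0.002],-12],[0.0,[0,0,0.002],-17],[0.0,[0,0,0.002],-21],[0.0,[0,0,0.002],-25],[0.0,[0,0,0.002],-28],[0.0,[0,0,0.002],-28],[0.0,[0,0,0.002],-28]]'
python3 - <<'E'
from h import *
to((663.3,52.1,487.3),25); print(env.sense()["moment"])
im,p=snap('wrist','w12');cv2.imwrite('pics/z12.png',cv2.resize(im[200:280,275:355],(600,600),interpolation=cv2.INTER_CUBIC))
E
```

```text
t: 10.35
ee_pos: [658.4, 55.8, 487.1]
orientation: [0.378, 0.926, 0.0, 0.001]
ft_force: [-4.6, -0.8, 9.0]
gripper_width: 25.2
t 10.35 ee [658.4  55.8 487.1] J 45.61 q [ 0.08  0.5   0.44  1.51 -0.    0.86] zax [ 2.4e-03 -5.0e-04 -1.0e+00]
shift [-0.0061  0.0008 -0.0002] turn 20.61 F [-4.62 -0.79  9.02] w 25.196713559588648
[-0.21367819  1.59434229 -0.07646086]
```

View pics/z12.png

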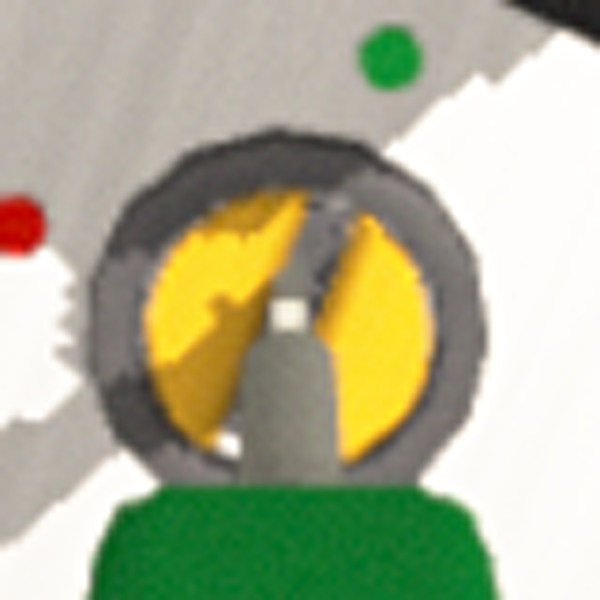

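```bash
python3 -m creep '[[0.0,[0,0,0.002],-4],[0.0,[0,0,0.002],-8],[0.0,[0,0,0.002],-12],[0.0,[0,0,0.002],-12],[0.0,[0,0,0.002],-12]]'
python3 - <<'E'
from h import *
to((663.3,52.1,487.3),25); print(env.sense()["moment"])
im,p=snap('wrist','w13');cv2.imwrite('pics/z13.png',cv2.resize(im[200:280,275:355],(600,600),interpolation=cv2.INTER_CUBIC))
E
```

```text
t: 10.9
ee_pos: [657.6, 55.3, 487.1]
orientation: [0.279, 0.96, -0.0, 0.002]
ft_force: [-3.6, -1.5, 8.0]
gripper_width: 25.3
t 10.9 ee [657.6  55.3 487.1] J 57.54 q [ 0.08  0.5   0.44  1.51 -0.    0.65] zax [ 0.0037 -0.0016 -1.    ]
shift [-0.0066  0.0004 -0.0002] turn 32.54 F [-3.63 -1.54  8.04] w 25.253431679510552
[-0.40066396  1.06702398 -0.30307768]
```

View pics/z13.png

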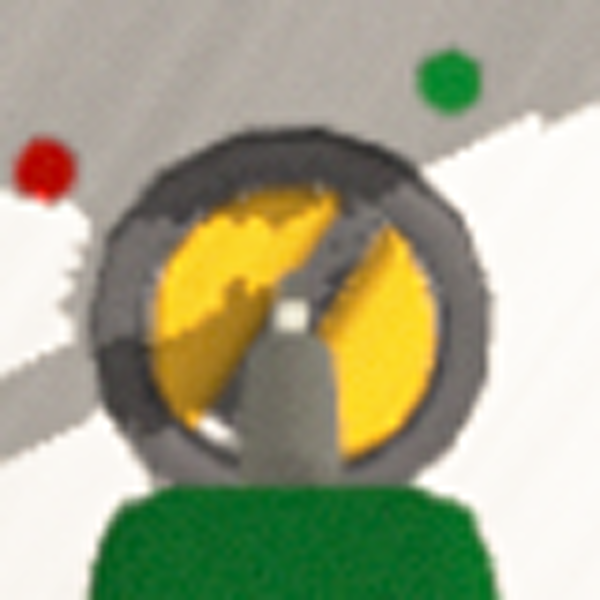

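Run:
```python
from h import *
im=cv2.imread('pics/w13.png'); p=env.camera_params('wrist'); s=env.sense(); R=Rn.from_quat(s["orientation"]).as_matrix()
q=lambda x,y:(275+x*80/600,200+y*80/600)
P=lambda x,y,z:plane('wrist',*q(x,y),z,p)
# brass slot edges (top face 211.5): left brass half right edge, right brass half left edge
for a,b in (((338,195),(285,285)),((385,232),(325,330)),((365,215),(222,440))):
    d=P(*a,211.5)-P(*b,211.5); print("slot heading",np.degrees(np.arctan2(d[1],d[0])))
c=P(292,318,205); g=P(450,82,205); r=P(45,170,205)
print("ring",c,R.T@(c-s["ee_pos"])); 
for X in(g,r): d=X-c; print("dot",np.degrees(np.arctan2(d[1],d[0])),np.linalg.norm(d))
print("tool x heading",J(s)+90)
```

```text
slot heading 117.89767839429298
slot heading 117.20370733504153
slot heading 116.12933231626582
ring [661.51623939  54.78033863 205.        ] [ -2.46306958   1.52547053 282.13841712]
dot 114.75682126685481 26.806308542585544
dot -154.51072788283864 26.950707897717056
tool x heading 147.53739056741097
```

The slot heading (117°) matches the green dot (115°), and the moment rose to 0.3 N m, so the screw is at its stop. I'll back off slightly to relax the blade, then lift straight out.

```bash
python3 -m creep '[[0.0,[0,0,0],8],[0.0,[0,0,0],14],[0.0,[0,0,-0.005],14],[0.0,[0,0,-0.015],14],[0.0,[0,0,-0.03],14],[0.0,[0,0,-0.055],14],[0.0,[0,0,-0.055],14]]'
python3 - <<'E'
from h import *
to((610,-365,545),-81.7)
im,p=snap('wrist','w14')
E
```

```text
t: 11.65
ee_pos: [657.5, 55.4, 545.4]
orientation: [0.393, 0.919, 0.001, 0.005]
ft_force: [0.0, -0.3, -0.7]
gripper_width: 25.0
t 11.65 ee [657.5  55.4 545.4] J 43.66 q [ 0.08  0.52  0.63  1.67 -0.    0.89] zax [ 0.0096 -0.0013 -1.    ]
shift [-0.2713 -0.3246  0.0005] turn 125.36 F [ 0.05 -0.3  -0.68] w 24.997915016058034
```

View pics/w14.png

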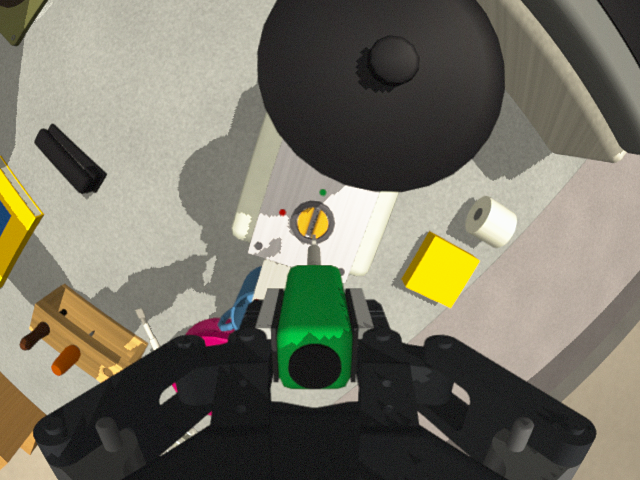

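```bash
python3 -m creep '[[0.0,[-0.271,-0.324,0],-54],[0.0,[-0.271,-0.324,0],-54],[0.0,[-0.271,-0.324,0],-54],[0.0,[-0.271,-0.324,0],-54],[0.0,[-0.271,-0.324,0],-54],[0.0,[-0.271,-0.324,0],-54],[0.0,[-0.271,-0.324,0],-54],[0.0,[-0.271,-0.324,0],-54]]'
python3 - <<'E'
from h import *
to((609,-365.5,440),98.3)
E
```

```text
t: 12.5
ee_pos: [613.2, -336.0, 542.2]
orientation: [-0.068, 0.998, -0.0, 0.003]
ft_force: [0.6, -0.3, -1.5]
gripper_width: 25.4
t 12.5 ee [ 613.2 -336.   542.2] J 97.78 q [-0.5   0.62  0.8   1.75  0.   -0.64] zax [ 6.1e-03 -6.0e-04 -1.0e+00]
shift [ 0.0088 -0.0286  0.1022] turn -0.52 F [ 0.57 -0.35 -1.45] w 25.42862730379883
```

```bash
python3 -m creep '[[0.0,[0.007,-0.0286,0],-0.5],[0.0,[0.007,-0.0286,0.04],-0.5],[0.0,[0.007,-0.0286,0.08],-0.5],[0.0,[0.007,-0.0286,0.12],-0.5],[0.0,[0.007,-0.0286,0.12],-0.5],[0.0,[0.007,-0.0286,0.12],-0.5]]'
python3 - <<'E'
from h import *
to((609,-365.5,390),98.3)
im,p=snap('wrist','w15'); cv2.imwrite('pics/z15.png',cv2.resize(im[170:290,250:370],(600,600),interpolation=cv2.INTER_CUBIC))
s=env.sense(); R=Rn.from_quat(s["orientation"]).as_matrix()
for dx in(-6.5,0,6.5): print(proj('wrist',s["ee_pos"]+R@[dx,0,281.8],p))
print(proj('wrist',(610.3,-364,90),p),proj('wrist',(608.7,-366,90),p))
E
```

```text
t: 13.1
ee_pos: [610.5, -365.1, 421.1]
orientation: [-0.073, 0.997, 0.0, 0.002]
ft_force: [0.3, -0.4, 0.8]
gripper_width: 25.3
t 13.1 ee [ 610.5 -365.1  421.1] J 98.32 q [-0.54  0.6   0.45  1.42  0.   -0.68] zax [ 0.0031  0.0012 -1.    ]
shift [ 0.0017 -0.0002  0.0311] turn 0.02 F [ 0.26 -0.43  0.76] w 25.258417513318896
[310.22052348 250.58595404]
[310.18417621 241.62340979]
[310.14890748 232.53734477]
[313.90919513 220.46233041] [311.78910242 218.25502146]
```

View pics/w15.png

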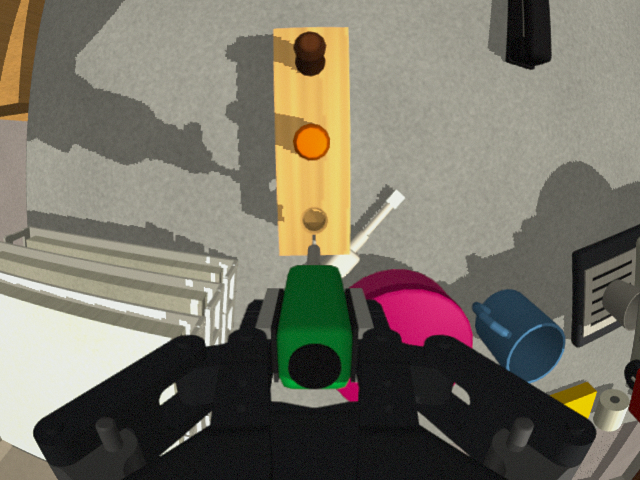

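View pics/z15.png

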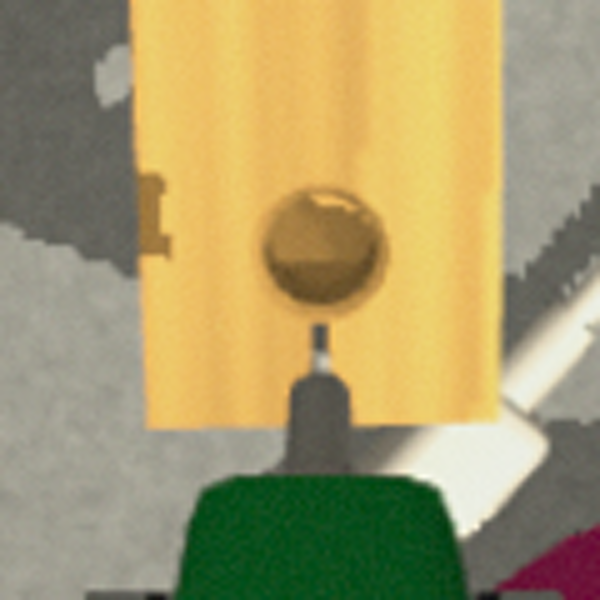

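Run:
```python
from h import *
p=env.camera_params('wrist'); s=env.sense(); R=Rn.from_quat(s["orientation"]).as_matrix()
def tl(u,v,zw): return (R.T@(plane('wrist',u,v,zw,p)-s["ee_pos"])).round(2)
print("hole",tl(314.6,219.4,90),"far corner",tl(314,234.8,s["ee_pos"][2]-281.8))
print("stand top corners mid", plane('wrist',314.6,219.4,90,p))
# stand frame edges for yaw
```

```text
hole [  1.39   1.52 333.95] far corner [  2.03   1.05 281.79]
stand top corners mid [ 612.53272736 -364.90601924   90.        ]
```

```bash
cat >> h.py <<'E'
def look(cam,name):
    s=env.sense(); p=env.camera_params(cam); im=cv2.cvtColor(env.capture(cam),cv2.COLOR_RGB2BGR); cv2.imwrite(f"pics/{name}.png",im); return im,p,s
E
python3 - <<'E'
from h import *
def rel(p,s): 
    M=np.eye(4);M[:3,:3]=Rn.from_quat(s["orientation"]).as_matrix();M[:3,3]=s["ee_pos"]; return (np.linalg.inv(M)@p["pose"])
p=env.camera_params('wrist');s=env.sense();print(s["t"],s["ee_pos"],rel(p,s).round(3))
im,p,s=look('wrist','w16');print(s["t"],s["ee_pos"]);p=env.camera_params('wrist');s=env.sense();print(s["t"],s["ee_pos"],rel(p,s).round(3))
R=Rn.from_quat(s["orientation"]).as_matrix()
def tl(u,v,zw): return (R.T@(plane('wrist',u,v,zw,p)-s["ee_pos"])).round(2)
cv2.imwrite('pics/z16.png',cv2.resize(im[170:290,250:370],(600,600),interpolation=cv2.INTER_CUBIC))
print("hole",tl(314.6,219.4,90),"far corner",tl(314,234.8,s["ee_pos"][2]-281.8))
E
```

```text
13.15 [ 611.36077599 -365.54547328  423.94911718] [[-1.0000e-03 -9.6100e-01 -2.7700e-01  6.8959e+01]
 [ 1.0000e+00 -1.0000e-03 -0.0000e+00  1.2820e+00]
 [ 0.0000e+00 -2.7700e-01  9.6100e-01  3.1339e+01]
 [ 0.0000e+00  0.0000e+00  0.0000e+00  1.0000e+00]]
13.15 [ 611.36077599 -365.54547328  423.94911718]
13.2 [ 611.80473439 -365.73925677  425.50783633] [[-1.0000e-03 -9.6100e-01 -2.7700e-01  6.8968e+01]
 [ 1.0000e+00 -1.0000e-03 -0.0000e+00  1.2700e+00]
 [ 0.0000e+00 -2.7700e-01  9.6100e-01  3.1332e+01]
 [ 0.0000e+00  0.0000e+00  0.0000e+00  1.0000e+00]]
hole [  1.06   1.49 335.51] far corner [  2.05   1.03 281.79]
```

View pics/z16.png

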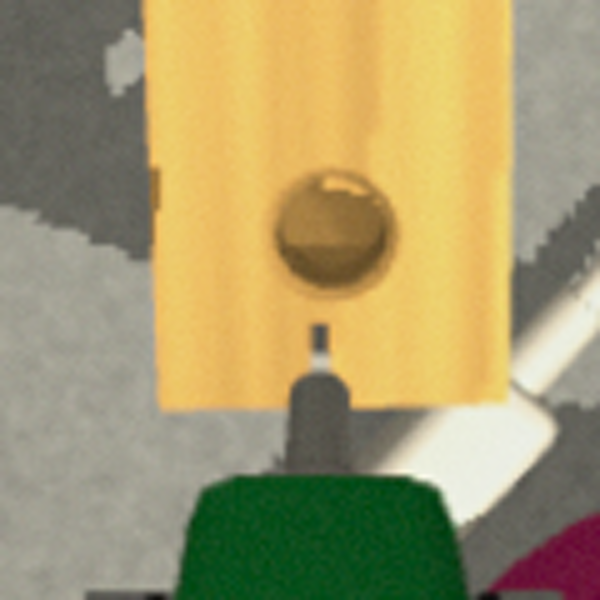

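```bash
python3 -m creep '[[0.0,[0,0,0],0],[0.0,[0,0,0],0]]'
python3 - <<'E'
from h import *
im,p,s=look('wrist','w17'); R=Rn.from_quat(s["orientation"]).as_matrix()
def tl(u,v,zw): return (R.T@(plane('wrist',u,v,zw,p)-s["ee_pos"])).round(2)
print(s["ee_pos"],R[:,2])
h=cv2.cvtColor(im,cv2.COLOR_BGR2HSV)
# circle detection of hole: dark wood inside board
g=cv2.cvtColor(im,cv2.COLOR_BGR2GRAY)[200:236,295:340]; g=cv2.resize(g,None,fx=8,fy=8,interpolation=cv2.INTER_CUBIC)
C=cv2.HoughCircles(cv2.GaussianBlur(g,(9,9),0),cv2.HOUGH_GRADIENT,1.5,200,param1=80,param2=25,minRadius=70,maxRadius=120); print(C)
if C is not None:
    u,v=295+C[0,0,0]/8,200+C[0,0,1]/8; print(u,v,"hole",tl(u,v,90))
print("far corner",tl(314,235,s["ee_pos"][2]-281.8))
cv2.imwrite('pics/z17.png',cv2.resize(im[170:290,250:370],(600,600),interpolation=cv2.INTER_CUBIC))
E
```

```text
t: 13.4
ee_pos: [612.7, -366.1, 429.1]
orientation: [-0.073, 0.997, -0.004, 0.008]
ft_force: [0.2, 0.0, -0.6]
gripper_width: 25.3
[ 612.73119115 -366.12082823  429.13012673] [ 0.0172241  -0.00734463 -0.99982468]
None
far corner [  1.9    1.06 281.81]
```

View pics/z17.png

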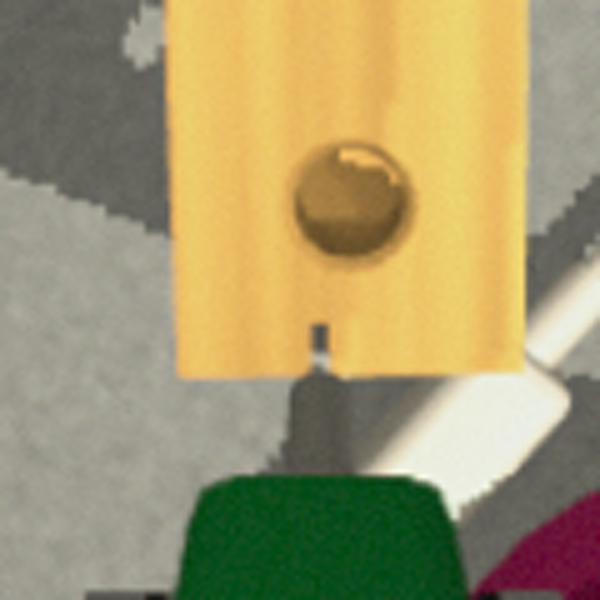

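```bash
python3 -m creep '[[0.0,[0,0,0],0],[0.0,[0,0,0],0],[0.0,[0,0,0],0],[0.0,[0,0,0],0]]'
python3 - <<'E'
from h import *
to((609,-365.5,390),98.3); s=env.sense();print(s["dq"],s["joint_torque"])
E
```

```text
t: 13.85
ee_pos: [612.5, -366.0, 428.2]
orientation: [-0.073, 0.997, -0.004, 0.008]
ft_force: [1.2, -0.3, -1.4]
gripper_width: 25.5
t 13.85 ee [ 612.5 -366.   428.2] J 98.32 q [-0.54  0.6   0.46  1.42  0.   -0.68] zax [ 0.0155 -0.0063 -0.9999]
shift [0.0039 0.0013 0.0381] turn 0.02 F [ 1.18 -0.25 -1.35] w 25.481624823527703
[-0.00081222  0.00163272 -0.0058735   0.00186331 -0.00056839 -0.00020081] [ 1.09108334e-02 -6.05660033e+01  2.69855905e+01 -1.64983878e-01
  1.29806326e-02 -1.03661298e-04]
```

```bash
cat > hole.py <<'E'
from h import *
import sys
name=sys.argv[1]
im,p,s=look('wrist',name); R=Rn.from_quat(s["orientation"]).as_matrix()
cv2.imwrite(f'pics/z_{name}.png',cv2.resize(im[150:290,240:380],(700,700),interpolation=cv2.INTER_CUBIC)[:600])
# predicted far blade corner with mean tool offsets
print("ee",s["ee_pos"],"zax",R[:,2].round(4),"w",s["gripper_width"],"F",s["ft_force"].round(1))
if len(sys.argv)>2:
    hu,hv,tu,tv=map(float,sys.argv[2:6])
E
python3 hole.py w18
```

```text
ee [ 612.46651944 -365.9858174   428.16871137] zax [ 0.0155 -0.0063 -0.9999] w 25.481624823527703 F [ 1.2 -0.3 -1.4]
```

View pics/z_w18.png

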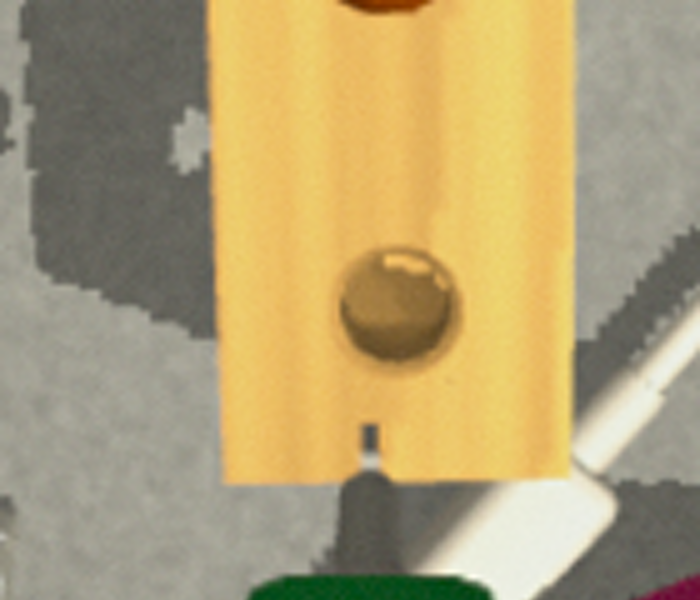

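Run:
```python
from h import *
s=env.sense();p=env.camera_params('wrist'); R=Rn.from_quat(s["orientation"]).as_matrix()
hole=plane('wrist',320.1,212.3,90,p); o,d=ray('wrist',314,234.8,p)
to_=R.T@(o-s["ee_pos"]); dd=R.T@d; c=to_+dd*(281.8-to_[2])/dd[2]; tip=s["ee_pos"]+R@(c-[6.5,0,0])
print("hole",hole,"tip",tip,"tooltip",c-[6.5,0,0]); e=hole-tip
for dz in (0,-40,-134): print(dz,(R.T@np.array([e[0],e[1],dz])/1000).round(4))
```

```text
hole [ 610.23305647 -362.98910105   90.        ] tip [ 621.05175667 -366.07888032  146.44229698] tooltip [ -4.46660242   1.02127004 281.8       ]
0 [ 0.0103  0.0046 -0.0002]
-40 [0.0108 0.005  0.0398]
-134 [0.0122 0.0058 0.1338]
```

```bash
python3 -m creep '[[0.0,[0.005,0.0025,0.005],0],[0.0,[0.0105,0.005,0.015],0],[0.0,[0.0108,0.005,0.03],0],[0.0,[0.0108,0.005,0.04],0],[0.0,[0.0108,0.005,0.04],0],[0.0,[0.0108,0.005,0.04],0],[0.0,[0.0108,0.005,0.04],0],[0.0,[0.0108,0.005,0.04],0]]'; python3 hole.py w19
```

```text
t: 14.7
ee_pos: [601.9, -363.0, 388.8]
orientation: [-0.073, 0.997, -0.004, 0.008]
ft_force: [-0.0, -0.6, -1.6]
gripper_width: 25.5
ee [ 601.94659306 -362.97505435  388.76797436] zax [ 0.0168 -0.007  -0.9998] w 25.51725865309989 F [-0.  -0.6 -1.6]
```

View pics/z_w19.png

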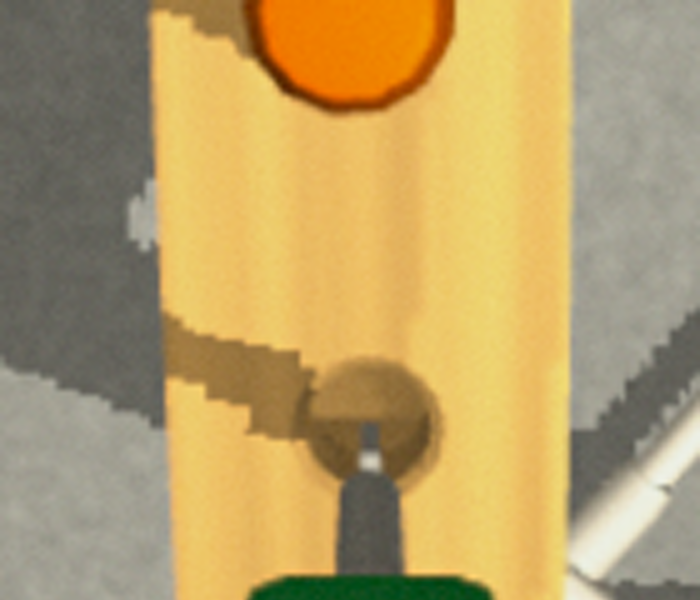

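Run:
```python
from h import *
s=env.sense();p=env.camera_params('wrist'); R=Rn.from_quat(s["orientation"]).as_matrix()
hole=plane('wrist',314.1,235.2,90,p)
tip=s["ee_pos"]+R@np.array([-4.47,1.02,281.8]); axis=s["ee_pos"]+R@np.array([-4.47+2.9,1.02,210]); 
print("hole",hole,"tip",tip); e=hole-tip
for dz in (0,-40,-94): print(dz,(R.T@np.array([e[0],e[1],dz])/1000).round(4))
```

```text
hole [ 609.45756014 -363.5510579    90.        ] tip [ 610.82726817 -363.25282372  106.95853477]
0 [ 0.0014 -0.0001 -0.    ]
-40 [0.002  0.0003 0.04  ]
-94 [0.0028 0.0008 0.094 ]
```

```bash
python3 -m creep '[[0.0,[0.0015,0,0.005],0],[0.0,[0.0015,0.0002,0.02],0],[0.0,[0.0015,0.0003,0.035],0],[0.0,[0.0015,0.0005,0.05],0],[0.0,[0.0015,0.0005,0.06],0],[0.0,[0.0015,0.0005,0.06],0],[0.0,[0.0015,0.0005,0.06],0],[0.0,[0.0015,0.0005,0.06],0]]'; python3 hole.py w20
```

```text
t: 15.55
ee_pos: [601.6, -363.3, 329.7]
orientation: [-0.073, 0.997, -0.005, 0.009]
ft_force: [0.1, 0.3, -1.6]
gripper_width: 25.2
ee [ 601.64280033 -363.29223433  329.70018695] zax [ 0.0181 -0.0079 -0.9998] w 25.209534383645344 F [ 0.1  0.3 -1.6]
```

View pics/w20.png

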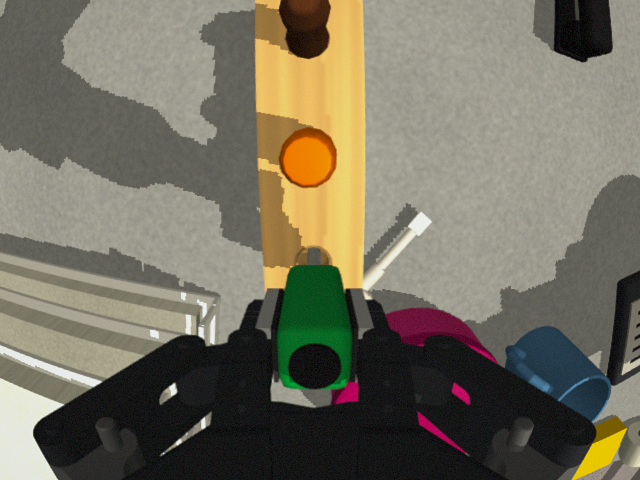

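Run:
```python
import cv2
im=cv2.imread('pics/w20.png');cv2.imwrite('pics/z20.png',cv2.resize(im[225:295,275:355],(640,560),interpolation=cv2.INTER_CUBIC))
from h import *
s=env.sense();p=env.camera_params('wrist'); R=Rn.from_quat(s["orientation"]).as_matrix()
for d in (0,10):
  print(proj('wrist',s["ee_pos"]+R@np.array([-4.47+d,1.02,203.8+22]),p))
h=np.array([609.5,-363.4,90]);print("hole",proj('wrist',h,p)); X=s["ee_pos"]+R@np.array([-4.47,1.02,203.8+22]);print("bolster end",X)
```

```text
[313.94641576 271.96113349]
[313.92630132 254.95639393]
hole [314.41155832 262.36326873]
bolster end [ 610.04358274 -363.43875137  104.11133979]
```

View pics/z20.png

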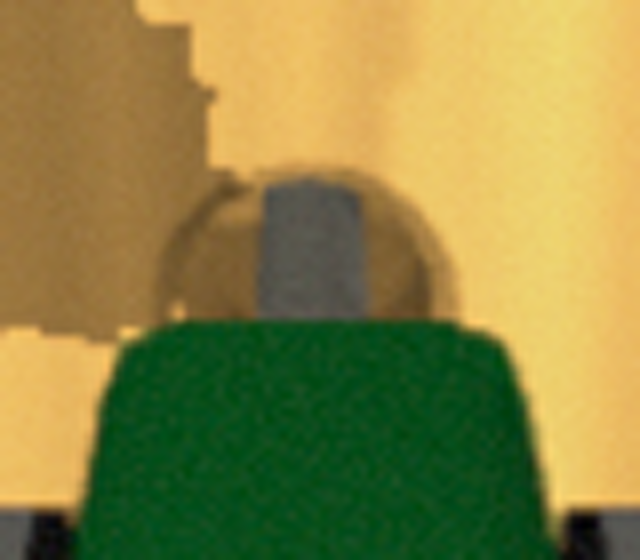

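```bash
python3 -m creep '[[0.0,[0.0006,0.0003,0.008],0],[0.0,[0.0008,0.0003,0.016],0],[0.0,[0.001,0.0003,0.024],0],[0.0,[0.001,0.0003,0.031],0],[0.0,[0.001,0.0003,0.034],0],[0.0,[0.001,0.0003,0.034],0],[0.0,[0.001,0.0003,0.034],0]]'; python3 hole.py w21
```

```text
t: 16.3
ee_pos: [601.3, -363.5, 295.8]
orientation: [-0.073, 0.997, -0.005, 0.009]
ft_force: [0.3, 0.3, -1.0]
gripper_width: 25.4
ee [ 601.31647878 -363.466805    295.83357067] zax [ 0.0184 -0.0081 -0.9998] w 25.440121461419928 F [ 0.3  0.3 -1. ]
```

View pics/w21.png

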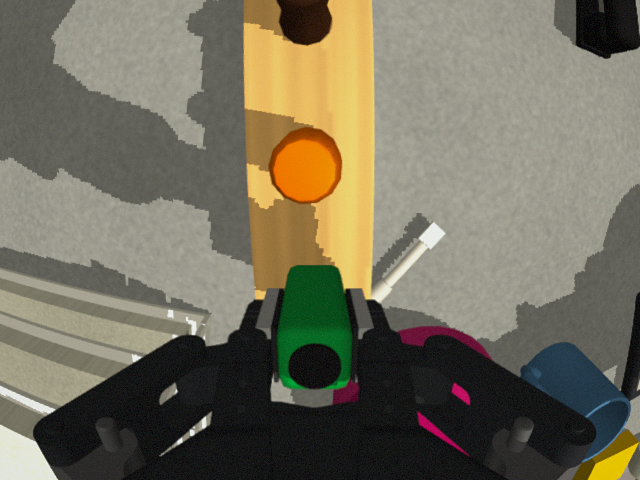

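```bash
python3 -m creep '[[0.0,[0,0,0.0025],0],[0.0,[0,0,0.0025],0],[0.05,[0,0,0.0025],0],[0.05,[0,0,0.0025],0],[0.05,[0,0,0.0025],0],[0.05,[0,0,0.0025],0]]'; python3 hole.py w22;  python3 -m creep '[[0.05,[0,0,-0.01],0],[0.05,[0,0,-0.03],0],[0.05,[0,0,-0.07],0],[0.05,[0,0,-0.12],0],[0.05,[0,0,-0.17],0],[0.05,[0,0,-0.2],0],[0.05,[0,0,-0.2],0]]'; python3 hole.py w23;python3 - <<'E'
from h import *
snap('side','s23')
E
```

```text
t: 16.95
ee_pos: [601.4, -363.5, 293.6]
orientation: [-0.073, 0.997, -0.005, 0.009]
ft_force: [-0.0, 0.9, 0.5]
gripper_width: 50.0
ee [ 601.42837091 -363.48954433  293.56452662] zax [ 0.0188 -0.0083 -0.9998] w 49.96281077089677 F [-0.   0.9  0.5]
t: 17.7
ee_pos: [597.7, -361.9, 500.9]
orientation: [-0.073, 0.997, -0.008, 0.014]
ft_force: [0.1, -0.7, -0.2]
gripper_width: 50.1
ee [ 597.68048356 -361.85022253  500.9052388 ] zax [ 0.0289 -0.0144 -0.9995] w 50.1029859081228 F [ 0.1 -0.7 -0.2]
```

View pics/w23.png

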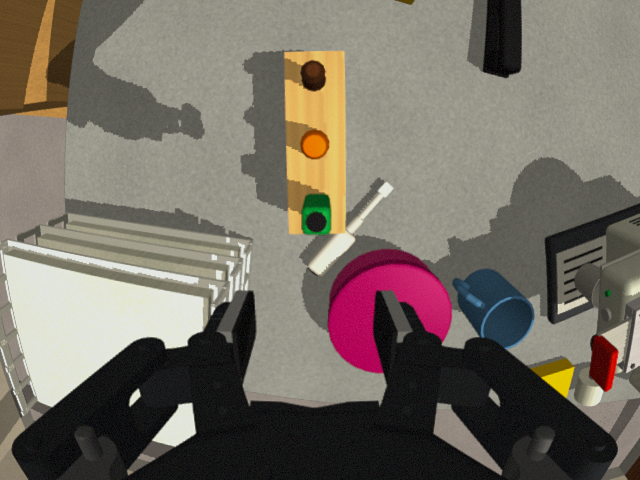

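View pics/s23.png

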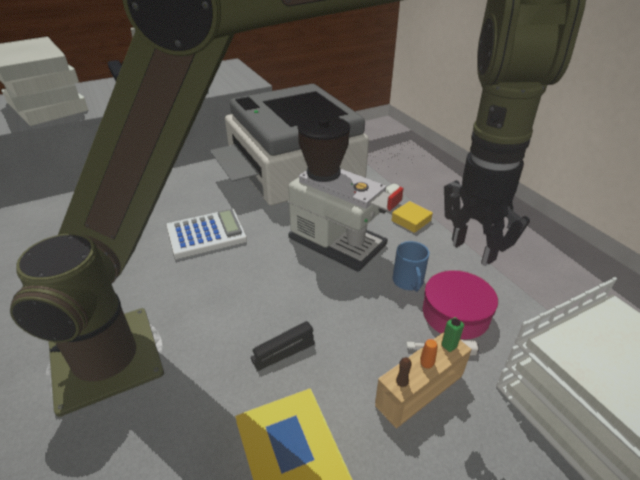

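The driver stands in the stand again, green cap at wrist (316,220) and side (453,335). Next the gate grip.

```bash
cat >> h.py <<'E'
def tog(G,j):
    s=env.sense(); R=Rn.from_quat(s["orientation"]).as_matrix(); to(np.asarray(G,float)-155*R[:,2],j)
E
python3 -c "
from h import *
tog((700.5,-32.5,310),115)"
```

```text
t 17.8 ee [ 597.7 -361.9  494.9] J 98.32 q [-0.54  0.57  0.59  1.57  0.   -0.69] zax [ 0.0211 -0.0097 -0.9997]
shift [-0.1459  0.3133  0.0288] turn -16.68 F [0.65 0.84 0.13] w 49.99006239002533
```

```bash
python3 -m creep '[[0.06,[-0.146,0.313,0.028],-16.7],[0.06,[-0.146,0.313,0.028],-16.7],[0.06,[-0.146,0.313,0.028],-16.7],[0.06,[-0.146,0.313,0.028],-16.7],[0.06,[-0.146,0.313,0.028],-16.7],[0.06,[-0.146,0.313,0.028],-16.7],[0.06,[-0.146,0.313,0.028],-16.7],[0.06,[-0.146,0.313,0.028],-16.7]]'; python3 -m creep '[[0.06,[0,0,0],0],[0.06,[0,0,0],0],[0.06,[0,0,0],0]]';python3 - <<'E'
from h import *
im,p,s=look('wrist','w24'); tog((700.5,-32.5,310),115); R=Rn.from_quat(s["orientation"]).as_matrix()
h=cv2.cvtColor(im,cv2.COLOR_BGR2HSV); m=cv2.inRange(h,(0,170,100),(6,255,255))|cv2.inRange(h,(177,170,100),(180,255,255))
n,l,st,c=cv2.connectedComponentsWithStats(m); i=[k for k in range(1,n) if st[k,4]>80]; print([(st[k],c[k]) for k in i])
E
```

```text
t: 18.6
ee_pos: [698.2, -25.2, 462.1]
orientation: [-0.22, 0.975, -0.005, 0.007]
ft_force: [-0.3, -0.6, 0.0]
gripper_width: 59.9
t: 18.9
ee_pos: [697.9, -26.4, 461.3]
orientation: [-0.22, 0.976, -0.005, 0.006]
ft_force: [-0.4, 0.1, 0.2]
gripper_width: 60.0
t 18.95 ee [697.9 -26.6 461.8] J 115.35 q [-0.04  0.57  0.5   1.48 -0.01 -0.48] zax [ 0.0153 -0.0072 -0.9999]
shift [ 0.0018 -0.0044 -0.0032] turn 0.35 F [ 0.22 -0.28  0.24] w 59.93537071053323
[(array([ 298,  198,   20,  104, 1947], dtype=int32), array([307.596302  , 250.48638932]))]
```

View pics/w24.png

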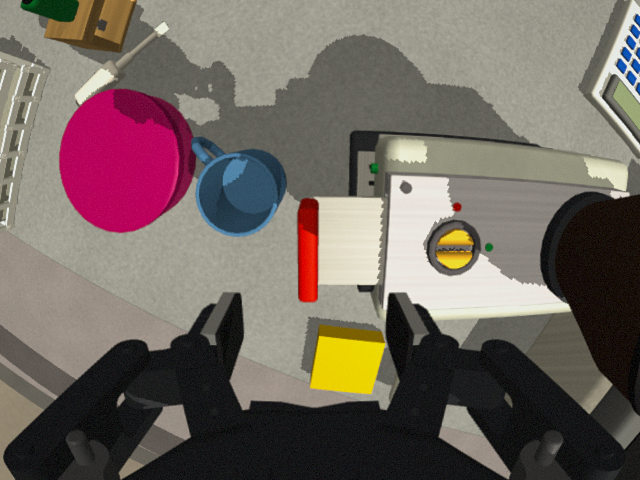

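Run:
```python
from h import *
s=env.sense();p=env.camera_params('wrist'); R=Rn.from_quat(s["orientation"]).as_matrix()
M=np.eye(4);M[:3,:3]=R;M[:3,3]=s["ee_pos"];rel=np.linalg.inv(M)@p["pose"];print(rel[:3,3])
rel[:3,3]=[70.2,.15,31.34];pc=dict(p);pc["pose"]=M@rel
for P in(p,pc):
    g=plane('wrist',307.6,250,229.5,P);a=plane('wrist',308,200,229.5,P);b=plane('wrist',307,301,229.5,P);d=a-b
    print("grip",g,"heading",np.degrees(np.arctan2(d[1],d[0])),np.linalg.norm(d))
    tog((g[0],g[1],219),115)
```

```text
[68.65203196  0.87811624 31.34547263]
grip [697.2282321  -33.60386601 229.5       ] heading -155.55668648548308 60.675389544943556
t 18.95 ee [697.9 -26.6 461.8] J 115.35 q [-0.04  0.57  0.5   1.48 -0.01 -0.48] zax [ 0.0153 -0.0072 -0.9999]
shift [ 0.0062 -0.0029  0.0878] turn 0.35 F [ 0.22 -0.28  0.24] w 59.93537071053323
grip [696.14063059 -34.92491026 229.5       ] heading -155.55668648548306 60.674865578038265
t 18.95 ee [697.9 -26.6 461.8] J 115.35 q [-0.04  0.57  0.5   1.48 -0.01 -0.48] zax [ 0.0153 -0.0072 -0.9999]
shift [ 0.0077 -0.0036  0.0878] turn 0.35 F [ 0.22 -0.28  0.24] w 59.93537071053323
```

```bash
python3 -m creep '[[0.035,[0.004,-0.0033,0.01],0],[0.035,[0.004,-0.0033,0.03],0],[0.035,[0.004,-0.0033,0.05],0],[0.035,[0.004,-0.0033,0.055],0],[0.035,[0.004,-0.0033,0.055],0],[0.035,[0.004,-0.0033,0.055],0]]';python3 - <<'E'
from h import *
im,p,s=look('wrist','w25'); tog((697,-34,221),115)
E
```

```text
t: 19.55
ee_pos: [696.6, -32.3, 407.9]
orientation: [-0.219, 0.976, -0.005, 0.007]
ft_force: [0.1, 0.4, 0.3]
gripper_width: 35.4
t 19.6 ee [696.8 -32.2 408.2] J 115.31 q [-0.04  0.56  0.35  1.34 -0.01 -0.49] zax [ 0.0175 -0.0073 -0.9998]
shift [0.0029 0.0009 0.0322] turn 0.31 F [-0.29 -0.   -0.07] w 35.18467103234339
```

View pics/w25.png

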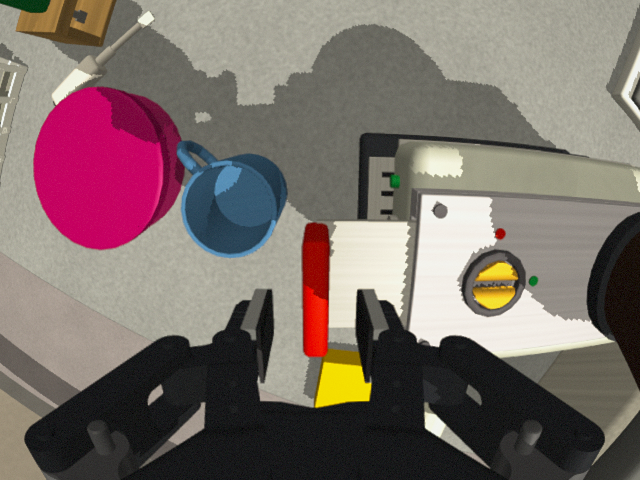

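The grip (col 316) is centred between the pads. Descend and close.

```bash
python3 -m creep '[[0.035,[0.002,0,0.012],0],[0.035,[0.002,0,0.024],0],[0.035,[0.002,0,0.031],0],[0.035,[0.002,0,0.031],0],[0.0,[0.002,0,0.031],0],[0.0,[0.002,0,0.031],0],[0.0,[0.002,0,0.031],0],[0.0,[0.002,0,0.031],0]]' 40;python3 - <<'E'
from h import *
im,p,s=look('wrist','w26'); tog((697,-34,221),115)
E
```

```text
t: 20.4
ee_pos: [695.6, -33.1, 377.7]
orientation: [-0.219, 0.976, -0.005, 0.008]
ft_force: [0.4, -0.3, 0.7]
gripper_width: 11.2
t 20.45 ee [695.6 -33.1 377.7] J 115.31 q [-0.05  0.57  0.28  1.26 -0.01 -0.49] zax [ 0.0182 -0.0067 -0.9998]
shift [0.0012 0.0008 0.0017] turn 0.31 F [-0.47  0.22  1.08] w 11.33144013153602
```

View pics/w26.png

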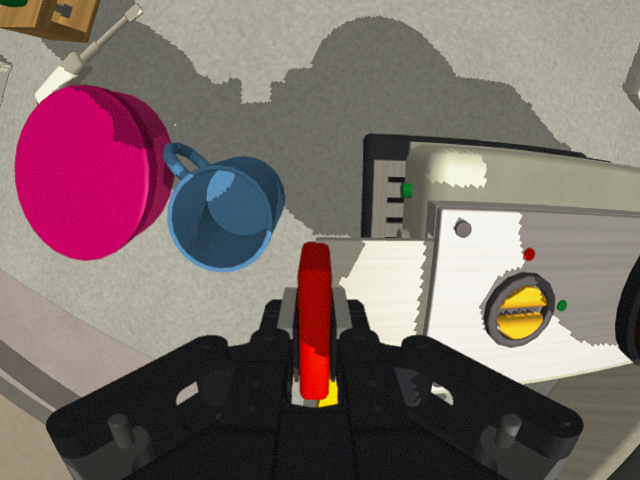

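```bash
python3 -m creep '[[0.0,[0,-0.008,0],0],[0.0,[0,-0.018,0],0],[0.0,[0,-0.028,0],0],[0.0,[0,-0.038,0],0],[0.0,[0,-0.048,0],0],[0.0,[0,-0.058,0],0],[0.0,[0,-0.064,0],0],[0.0,[0,-0.064,0],0]]';python3 - <<'E'
from h import *
s=env.sense();to((695.6,-33.1,377.7),115)
E
```

```text
t: 21.25
ee_pos: [723.1, -91.4, 377.7]
orientation: [-0.219, 0.976, -0.005, 0.008]
ft_force: [-0.2, 1.7, -3.3]
gripper_width: 11.2
t 21.25 ee [723.1 -91.4 377.7] J 115.28 q [-0.12  0.63  0.4   1.32 -0.   -0.57] zax [ 0.0169 -0.0061 -0.9998]
shift [-0.0001  0.0644 -0.0008] turn 0.28 F [-0.24  1.73 -3.33] w 11.206510544228403
```

```bash
python3 -m creep '[[0.0,[0,-0.002,0],0],[0.0,[0,-0.004,0],0],[0.0,[0,-0.005,0],0],[0.0,[0,-0.005,0],0]]';python3 - <<'E'
from h import *
to((695.6,-33.1,377.7),115)
E
```

```text
t: 21.65
ee_pos: [723.9, -93.0, 377.7]
orientation: [-0.22, 0.975, -0.001, 0.006]
ft_force: [-5.8, 11.0, 1.7]
gripper_width: 11.3
t 21.65 ee [723.9 -93.  377.7] J 115.42 q [-0.13  0.64  0.41  1.33  0.   -0.57] zax [ 1.300e-02  7.000e-04 -9.999e-01]
shift [-0.0002  0.0662 -0.0003] turn 0.42 F [-5.81 11.04  1.65] w 11.311950649657993
```

The force rose to 12 N at 66 mm: the end stop. Release and lift.

```bash
python3 -m creep '[[0.0,[0,0.0005,0],0],[0.0,[0,0.0005,0],0],[0.035,[0,0.0005,0],0],[0.035,[0,0.0005,0],0],[0.035,[0,0.0005,0],0],[0.035,[0,0.0005,0],0]]'; python3 -m creep '[[0.035,[0,0,-0.01],0],[0.035,[0,0,-0.03],0],[0.035,[0,0,-0.07],0],[0.035,[0,0,-0.11],0],[0.035,[0,0,-0.11],0],[0.035,[0,0,-0.11],0],[0.035,[0,0,-0.11],0]]';python3 - <<'E'
from h import *
im,p,s=look('wrist','w27'); snap('side','s27'); snap('top','t27'); to((695.6,-33.1,377.7),115)
E
```

```text
t: 22.25
ee_pos: [723.8, -92.9, 378.1]
orientation: [-0.22, 0.975, -0.001, 0.007]
ft_force: [0.1, -0.2, 0.5]
gripper_width: 35.1
t: 22.95
ee_pos: [722.2, -92.9, 487.2]
orientation: [-0.22, 0.976, -0.001, 0.006]
ft_force: [-0.2, -0.4, -0.5]
gripper_width: 34.7
t 23.1 ee [722.1 -92.9 486.3] J 115.41 q [-0.13  0.65  0.72  1.62  0.   -0.57] zax [ 1.060e-02  6.000e-04 -9.999e-01]
shift [-0.0006  0.0658  0.1084] turn 0.41 F [0.84 0.06 0.53] w 35.179272689649515
```

View pics/w27.png

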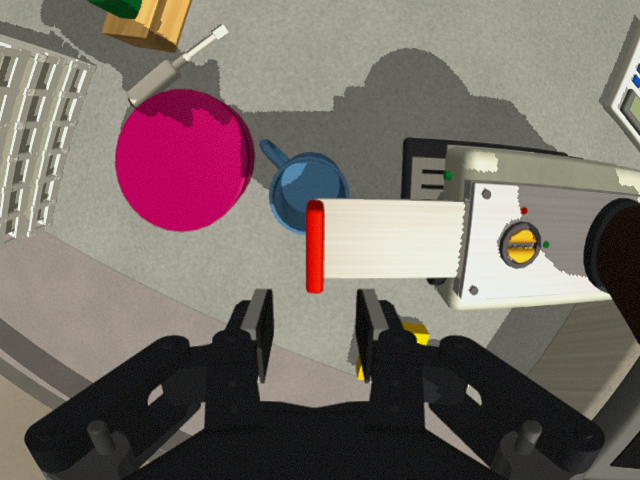

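View pics/s27.png

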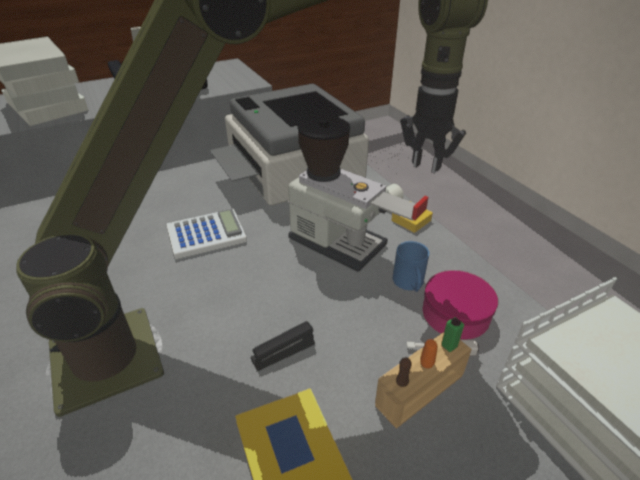

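Run:
```python
from h import *
p=env.camera_params('wrist'); P=lambda u,v,z:plane('wrist',u,v,z,p)
g=P(315.5,246,229.5); m1=P(470,182,205);m2=P(459,305,205); d=(m1-m2)[:2];d/=np.linalg.norm(d)
r=(g-m1)[:2]; print("grip to mouth",abs(d[0]*r[1]-d[1]*r[0]), "mouth heading",np.degrees(np.arctan2(d[1],d[0])))
sc=P(520,244,205); r=(g-sc)[:2];print("grip-screw",np.linalg.norm(r),"expected",95+65, "dir",np.degrees(np.arctan2(*r[::-1])))
a=P(505,245,208);b=P(537,242.5,208);e=b-a;print("slot",np.degrees(np.arctan2(e[1],e[0])))
gd=P(546,244,205)-sc;print("green",np.degrees(np.arctan2(gd[1],gd[0])))
im=cv2.imread('pics/w27.png');s=cv2.imread('pics/s27.png')
cv2.imwrite('pics/z27.png',np.hstack([cv2.resize(im[210:280,490:560],(400,400),interpolation=cv2.INTER_CUBIC),cv2.resize(s[300:430,370:500],(400,400),interpolation=cv2.INTER_CUBIC)]))
```

```text
grip to mouth 111.26532416830963 mouth heading -152.98415354667202
grip-screw 159.88885430757048 expected 160 dir -66.83002932928031
slot 119.15125533021829
green 115.31293527639986
```

View pics/z27.png

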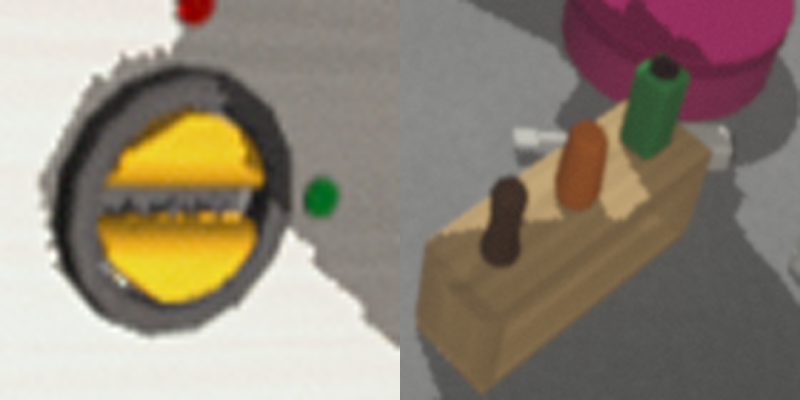

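```bash
python3 -c "
from station import env
print(env.sense()['t'],env.close_job())"
```

```text
the job is handed in; nothing more can be done
23.1 None
```

I did all the steps in order and handed the job in at 23.1 s of the 72 s; the hand-in reported no verdict.

- **Lock screw:** I seated the green flat driver in the slot, where it rested on the floor at about 11 N. I then turned it anticlockwise until the moment rose to 0.3 N m. The last picture puts the slot at 119° and the green mark at 115°, which means unlocked, given the accuracy of the readings.
- **Driver:** it stands in its original hole, upright, with the shoulder on the board in the last side view.
- **Gate:** I drew the gate out 66 mm until it hit its end stop, felt as a 12 N rise, then let go and lifted clear. Grip to screw then measured 159.9 mm against 160 mm expected. Grip to guide mouth came out at 111 mm instead of 115 mm; I put that down to a rough edge reading and did not recheck it.
- **Bystanders:** all look unmoved in the last pictures, but I did not measure them.

Three other things did not go quite as expected:
- **White look-alike driver:** it toppled onto the desk by itself early on, before the arm came near it.
- **Blade lag:** the slot lagged the driver's nominal angle by about 30° at the end of the turn. The depth and the picture still showed the blade in the slot.
- **Tool tilt:** the tool picked up a small tilt of up to about 0.03 rad during the moves.

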